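# Unstack the clamping cauls and the corner guard

## Robot

A 6-joint arm with a two-finger parallel gripper is mounted at the origin on the work surface. World frame = base frame: x ahead of the robot, y to its left, z up, the work surface at z = 0. Lengths are in mm, angles in degrees, forces in N, time in s.
With the tool pointing down it reaches from about 350 to 850 mm from the base axis. Payload 8.1 kg.
Tool frame: the origin (TCP) lies midway between the tips of the shut fingers; the grasp point (between the pads) lies hold_point_z behind it (hold_point_z is the distance from the TCP to the grasp point, in mm); z points along the fingers, x is the direction in which the jaws open and shut, and the axes are right-handed (so a half turn about z gives the same grasp; the last joint's range is limited). The gripper opens to 85 mm and grips with 20 to 120 N. Pads are 22 mm wide; open, the fingers measure 114 mm over their backs; the gripper's body (76 mm by 85 mm) begins 54 mm behind the grasp point. The pads swing forward as they close: fully open they stand 13 mm farther back than shut.
Start: joints at [-72.216, 7.471, 85.268, -0, 87.261, -4.893], TCP at [231.348, -553.609, 231.292] pointing down, gripper open.
Joint ranges: [-169.43, 169.43], [-51.17, 129.36], [1.28, 143.12], [-76.62, 256.62], [0, 156.53], [-152.29, 152.29]. Speed limits (degrees/s): [136.94, 136.94, 159.86, 180, 180, 180].

## Interface

Orientations are given as [roll, pitch, yaw] about the fixed x, y, z axes, in that order (R = Rz(yaw) Ry(pitch) Rx(roll)).
In Python, from bench import * gives the robot as it stands.
- The arm moves only by the shell command python3 -m pendant 'ROWS' [OPENING] [FORCE]. ROWS is JSON, a list that holds one entry, the list of rows, each a list of 4 numbers: the shift along the tool's x, y, z normalised to -1 to 1, where 1 is 0.02 m, then the turn about the tool's z normalised to -1 to 1, where 1 is 0.08 rad. A call has exactly 10 rows; each row shifts and turns the pose as measured when the row begins, along the tool's axes as they then stand; what a row does not reach is not made up. A row lasts 1/12 s, in which the tool goes at most 41.7 mm and 7.16 degrees, less where a joint would pass 70% of its speed; a pose out of reach is approached as far as the arm can. A call with a number of a shift or a turn outside -1 to 1 is refused whole. A call with a gripper value outside its range is refused whole. OPENING is the gripper's target within -1 to 1 (fully open at 1, half-way at 0, shut at -1), set as the call begins (- or left out, the last holds). The fingers move at their own pace and stop on an object; FORCE is the grip in N (left out, the last holds). Time passes only in rows, so rows that do not move let the fingers close, or fill a call up. It gives the time, the measured TCP pose, the force and the opening at its end, in the units of the state.
- sense(): the state, without advancing time (a new reading comes with each control period).
- snapshot(name): name is "scene" or "top"; returns the picture (420x560x3 uint8, red, green, blue); there is no depth.
- calibration(name): a dict with "mtx" (3x3 intrinsics, pixels), "world_to_cam" (4x4, takes a point from world to camera coordinates). Camera axes: x right, y down, z forward; pixel columns grow to the right and rows downward; lengths in mm; the calibration is good to about 2 mm. A picture is of the moment at which its call begins. calibration takes no time and is no camera call.
- hand_in(): hands the job in, once; it reports no verdict.
The state is a dict: "time": time; "joint_pos": joint angles; "qd": joint speeds; "joint_efforts": joint torques, N m; "tool_pos": TCP position; "tcp_rot": TCP orientation; "ft_force": force on the tool from outside, world axes, zero at the start; "wrist_torque": the same for the moment, N m; "finger_gap": finger opening in mm.
Only numpy, scipy, OpenCV 4.12 (cv2) and the standard library are available. Lean on these libraries where they do the work, as an engineer would, in place of code of your own. Each camera call takes 0.05 s, during which the arm holds its last target.

## Task

Put away the stack left from the glue-up, from the top down, one piece at a time: nest the steel corner guard fully down over the green angle, ridge on ridge with the ends about flush, then lay the yellow-ended, the blue-ended and last the red-ended caul flat on the board with the rectangle of its own colour, covering the painted outline squarely to within about a centimetre. Let go of everything, and leave the mallet and the chisel where they lie.

Things in the scene. Friction and masses are not known exactly. Their poses are not given: they have to be found in the camera images.
- red_caul: loose pale wooden clamping caul (a plain block) with both ends painted red, 150 x 64 x 28 mm high; at the start at the bottom of the stack, on the bench. Origin: centre of its underside; x along its length, y across its width, z up. About 188 g.
- blue_caul: loose pale wooden clamping caul (a plain block) with both ends painted blue, 120 x 54 x 28 mm high; at the start at the second place from the bottom, crosswise on the red-ended one. Origin: centre of its underside; x along its length, y across its width, z up. About 127 g.
- yellow_caul: loose pale wooden clamping caul (a plain block) with both ends painted yellow, 92 x 46 x 28 mm high; at the start at the third place from the bottom, crosswise on the blue-ended one, under the steel guard. Origin: centre of its underside; x along its length, y across its width, z up. About 83 g.
- guard: silver-grey steel corner guard, loose on top of the stack, ridge across the yellow-ended caul: an angle section, two legs 32 mm wide, 4 mm thick, 60 mm long, standing like a roof, ridge up; 45 mm wide. Origin: mid-length, level with the legs' lower edges, 25.5 mm below the ridge; x along the ridge, z up. Picked from above by its end faces, 60 mm apart. About 110 g.
- red_place: fixed plywood board 180 x 94 mm, 8 mm thick, lying on the bench, with a flat red painted rectangle 150 x 64 mm, the caul's outline, in its middle. Origin: centre of its underside, so its top is at z = 8 mm; x along its length.
- blue_place: fixed plywood board 150 x 84 mm, 8 mm thick, lying on the bench, with a flat blue painted rectangle 120 x 54 mm, the caul's outline, in its middle. Origin: centre of its underside, so its top is at z = 8 mm; x along its length.
- yellow_place: fixed plywood board 122 x 76 mm, 8 mm thick, lying on the bench, with a flat yellow painted rectangle 92 x 46 mm, the caul's outline, in its middle. Origin: centre of its underside, so its top is at z = 8 mm; x along its length.
- guard_rest: fixed plywood board 120 x 85 mm, 12 mm thick, with a fixed green angle of the guard's very section and length (60 mm) in its middle, ridge up along the board. Origin: centre of the board's underside; x along the ridge, z up. Board top at 12 mm, green ridge at 37.5 mm. A guard fully nested over it has its origin 17.7 mm above this origin, its ridge at 43.1 mm.
- mallet: loose wooden mallet lying on the far side of the bench, head 130 x 90 x 65 mm high, handle 30 mm thick reaching 235 mm from the head. Origin: under the middle of the head; handle along -x. To be left alone.
- chisel: loose wood chisel lying on the far side of the bench, 240 mm long, handle 26 x 24 mm. Origin: underneath, where handle and blade meet; blade along +x. To be left alone.
Things that resemble listed ones, but are neither listed nor needed, are in the scene too. There is more than one size of the guard; the job needs the middle-sized.

How it is judged:
By the outcome, as a careful person would: the job done as asked, in the order asked, and still so for the second after the job is handed in, with the robot touching nothing.
It also fails if it takes over 125 s, if anything falls off the work surface, if the arm or the gripper's body presses on something with over 40 N, if the wrist force passes 120 N, or if a joint passes its speed limit or range.

## Working session

There is one attempt and no reset: what is moved stays moved. The work goes in short steps, Python scripts to look and compute and a shell command to move; the robot and the scene stay as the last step left them, time stands still between calls to the robot, and variables do not carry over. Pictures are saved under pics/ and viewed, and the job is handed in when it is done.

```bash
ls; mkdir -p pics; python3 - <<'E'
from bench import *
import cv2
s=sense(); print(s)
print([k for k in globals() if 'hold' in k])
for n in("scene","top"):
    im=snapshot(n); cv2.imwrite(f"pics/{n}0.png",im[:,:,::-1]); c=calibration(n); print(n,c["mtx"].tolist(),c["world_to_cam"].tolist())
E
```

```text
pics
{'time': 0.0, 'joint_pos': array([-7.22173542e+01,  7.51585053e+00,  8.53309181e+01,  1.91312997e-04,
        8.72630927e+01, -4.89346278e+00]), 'qd': array([-0.03869941, -0.06635338, -0.00567052, -0.09346972,  0.04853827,
       -0.01512882]), 'joint_efforts': array([-2.38978319e-03, -5.69384122e+01, -5.00565612e+01, -6.96910447e-04,
        1.43995770e-02, -5.93143727e-05]), 'tool_pos': array([ 231.15512305, -553.06465337,  230.22100916]), 'tcp_rot': array([-1.79990438e+02,  1.09444636e-01, -6.73238916e+01]), 'ft_force': array([-0.20894889, -0.20421805, -0.06451909]), 'wrist_torque': array([ 0.03352671, -0.00013561,  0.03332329]), 'finger_gap': 85.19769731542094}
['hold_point_z']
scene [[449.05701488131626, 0.0, 276.7966613332556], [0.0, 449.05701488131626, 205.2066910695449], [0.0, 0.0, 1.0]] [[-0.050887559277714114, 0.9986946005457711, -0.004421668404540585, 31.032238397902585], [0.8374945861214661, 0.04026097773273782, -0.5449604314895149, -406.2979626366346], [-0.5440710197464955, -0.03143482961185842, -0.838450104036777, 1352.1089311419146], [0.0, 0.0, 0.0, 1.0]]
top [[402.75928065201424, 0.0, 281.8558123452137], [0.0, 402.75928065201424, 206.45086126470218], [0.0, 0.0, 1.0]] [[0.019158605833903844, -0.9997797959422025, 0.008561976890246657, -21.88835128619315], [-0.9818593768187779, -0.02042954595921117, -0.18850675798215133, 540.9391542930348], [0.1886401653295024, -0.00479513062058719, -0.982034569018214, 830.5478373847424], [0.0, 0.0, 0.0, 1.0]]
```

View pics/scene0.png

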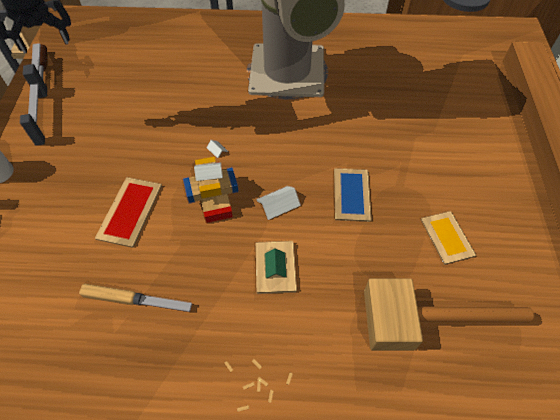

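View pics/top0.png

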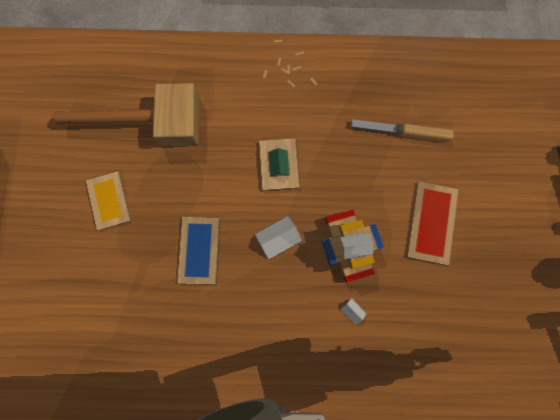

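```bash
python3 -c "
from bench import *
print(hold_point_z)"
```

```text
18.700000000000003
```

The scene shows the stack at about (211,185) with the blue board at (352,193), the red board at (131,210), the yellow board at (449,237) and the green angle at (275,265). In the top view the stack is at (354,247) and the green angle at (280,163).

Things that could be taken for the guard, in the top view:
- the steel piece on the stack at (357,245)
- the larger loose one at (278,238)
- the smaller loose one at (353,312)

By the description it is the middle one, on the stack. I'll check that in close crops.

```bash
python3 - <<'E'
import cv2
a=cv2.imread("pics/top0.png"); s=cv2.imread("pics/scene0.png")
cv2.imwrite("pics/c1.png",cv2.resize(a[200:330,250:410],None,fx=5,fy=4.6,interpolation=cv2.INTER_CUBIC)[:, :])
cv2.imwrite("pics/c2.png",cv2.resize(s[130:230,170:310],None,fx=5.5,fy=5.5,interpolation=cv2.INTER_CUBIC))
cv2.imwrite("pics/c3.png",cv2.resize(a[130:200,240:320],None,fx=8,fy=8,interpolation=cv2.INTER_CUBIC))
E
```

```text
(no output)
```

View pics/c1.png

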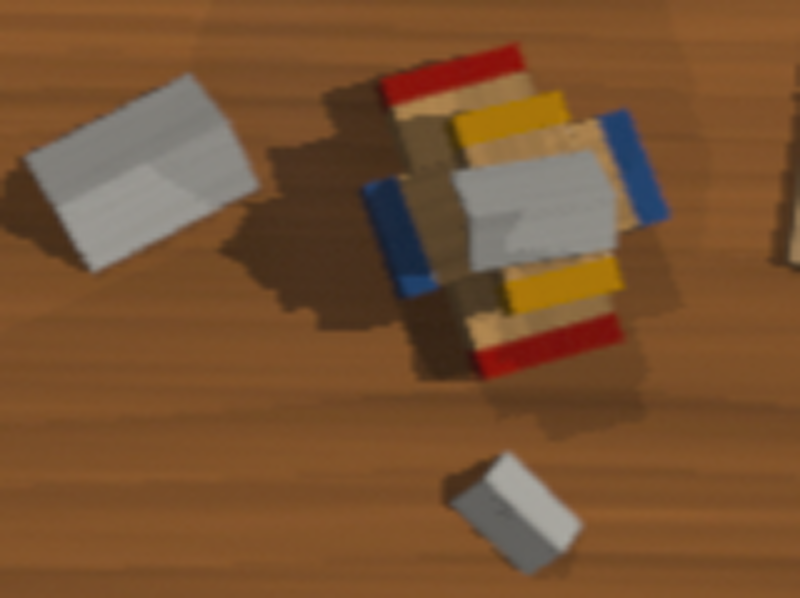

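View pics/c2.png

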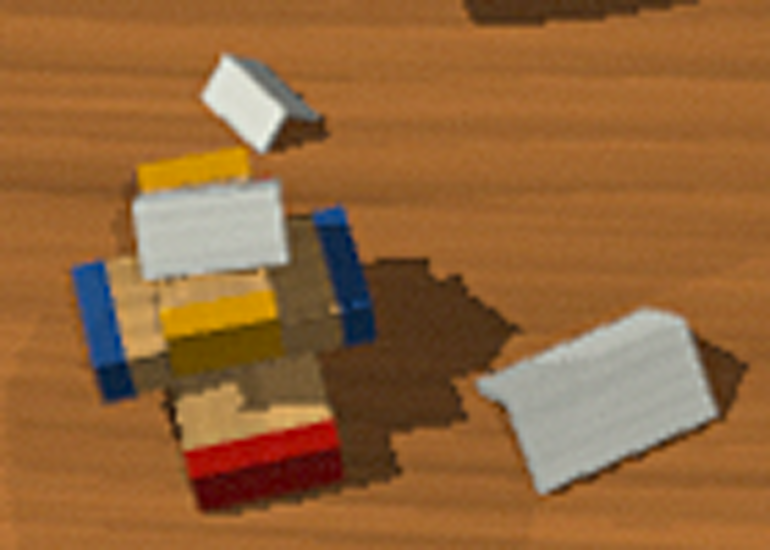

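View pics/c3.png

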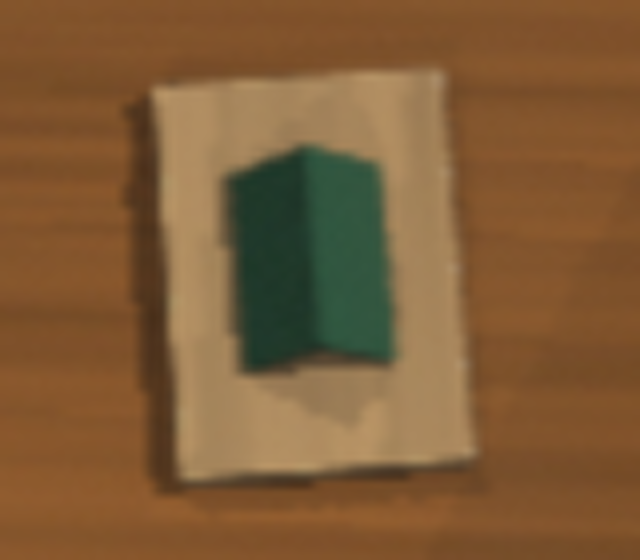

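The crops confirm the guard on the stack is mid-sized, at about (357,245) in the top view. The larger loose one is left of it and the smaller one is towards the robot. Next I'll enlarge it for corner picks and measure the painted rectangles.

```bash
cat > h.py <<'E'
import numpy as np, cv2
from scipy.optimize import least_squares
from bench import *
def proj(n,P):
    c=calibration(n); P=np.atleast_2d(P); W=c["world_to_cam"]; Q=P@W[:3,:3].T+W[:3,3]; q=Q@c["mtx"].T; return q[:,:2]/q[:,2:]
def back(n,px,z):
    c=calibration(n); W=c["world_to_cam"]; R=W[:3,:3]; t=W[:3,3]; px=np.atleast_2d(np.asarray(px,float))
    d=np.c_[px,np.ones(len(px))]@np.linalg.inv(c["mtx"]).T@R; C=-R.T@t
    return C+d*((z-C[2])/d[:,2])[:,None]
def pose(P,x,y,z,yaw):
    a=np.radians(yaw); R=np.array([[np.cos(a),-np.sin(a),0],[np.sin(a),np.cos(a),0],[0,0,1]]); return np.asarray(P,float)@R.T+[x,y,z]
def fit(obs,z,x0):
    """obs: list of (cam, model pts, pixels)"""
    f=lambda v:np.concatenate([(proj(n,pose(P,v[0],v[1],z,v[2]))-px).ravel() for n,P,px in obs])
    r=least_squares(f,x0,x_scale=[10,10,5]); return r.x,f(r.x)
def crop(n,box,k,out,im=None):
    im=snapshot(n) if im is None else im
    x0,y0,x1,y1=box; cv2.imwrite(out,cv2.resize(im[y0:y1,x0:x1,::-1],None,fx=k,fy=k,interpolation=cv2.INTER_CUBIC))
E
python3 - <<'E'
from h import *
ld=lambda n:cv2.imread(f"pics/{n}0.png")[:,:,::-1]
for n in("scene","top"):
    im=ld(n); hsv=cv2.cvtColor(np.ascontiguousarray(im),cv2.COLOR_RGB2HSV)
    for nm,lo,hi,L in(("red",(0,200,60),(4,255,255),150),("blue",(100,150,40),(125,255,255),120),("yellow",(19,200,120),(26,255,255),92)):
        m=cv2.inRange(hsv,lo,hi); k,lab,st,cen=cv2.connectedComponentsWithStats(m)
        i=1+np.argmax(st[1:,4]); ys,xs=np.where(lab==i)
        W=back(n,np.c_[xs,ys],8)[:,:2]; 
        (cx,cy),(w,h),a=cv2.minAreaRect(W.astype(np.float32))
        c=W.mean(0); ev,V=np.linalg.eigh(np.cov(W.T)); v=V[:,1]
        print(n,nm,st[i].tolist(),c.round(1),"pca yaw",np.degrees(np.arctan2(v[1],v[0])).round(1)%180,"dims",np.sqrt(12*ev).round(1),"rect",round(cx,1),round(cy,1))
    C=calibration(n)["world_to_cam"]; print("cam",(-C[:3,:3].T@C[:3,3]).round())
crop("top",(330,220,395,285),9,"pics/c4.png",ld("top"))
crop("scene",(185,135,250,225),6.5,"pics/c5.png",ld("scene"))
crop("scene",(245,230,305,300),8,"pics/c6.png",ld("scene"))
E
```

```text
scene red [104, 183, 49, 56, 1322] [ 521.9 -358.9] pca yaw 169.8 dims [ 61.2 148. ] rect 519.5 -358.7
scene blue [341, 174, 23, 40, 818] [447.  175.6] pca yaw 178.7 dims [ 51.1 116.6] rect 444.9 175.5
scene yellow [430, 218, 37, 37, 692] [555.9 390.6] pca yaw 18.80000000000001 dims [45.5 91.5] rect 554.8 390.2
cam [1077.   28.  912.]
top red [416, 190, 34, 66, 1540] [ 517.3 -357.4] pca yaw 168.6 dims [ 58.9 144.1] rect 520.2 -358.3
top blue [186, 225, 25, 51, 1101] [446.  175.5] pca yaw 179.3 dims [ 48.5 114.7] rect 446.7 175.5
top yellow [94, 180, 27, 41, 757] [556.6 390.9] pca yaw 18.80000000000001 dims [44.8 90.6] rect 557.1 390.9
cam [375.  -7. 918.]
```

View pics/c4.png

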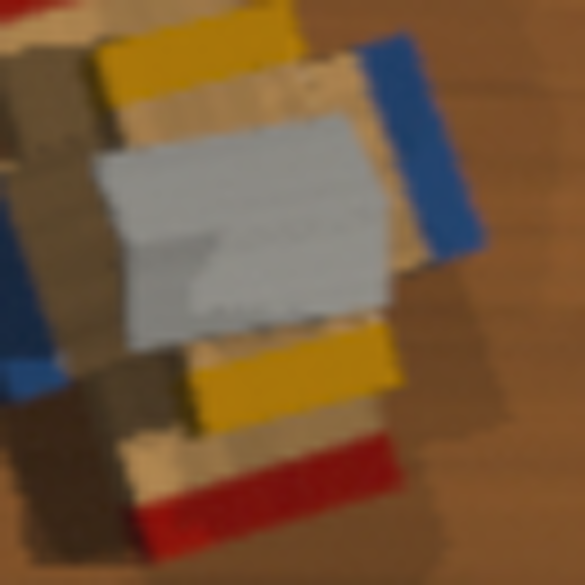

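View pics/c5.png

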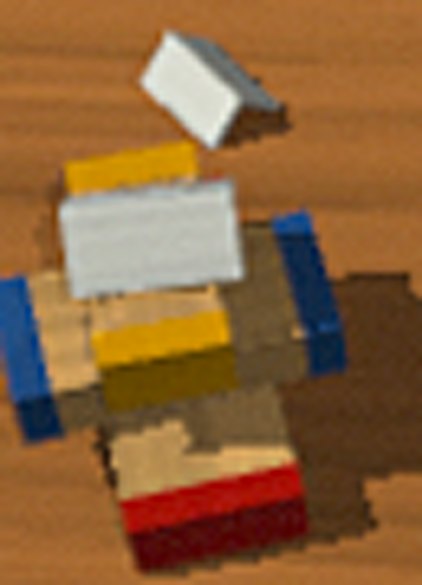

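View pics/c6.png

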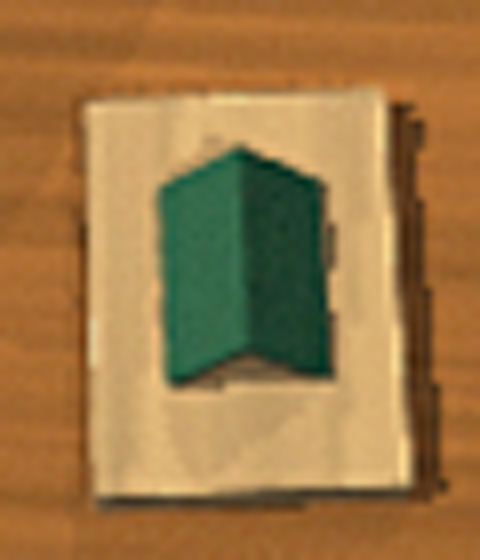

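```bash
python3 - <<'E'
from h import *
U=lambda p,k,o:(np.array(p,float)+.5)/k-.5+np.array(o)
w,zl=22.6,2.83
G=lambda l:np.array(l,float)
top=("top",G([(-30,w,zl),(30,w,zl),(30,0,25.5),(30,-w,zl),(-30,-w,zl),(-30,0,25.5)]),U([(96,157),(345,112),(386,190),(390,302),(130,348),(125,238)],9,(330,220)))
sc=("scene",G([(30,0,25.5),(-30,0,25.5),(-30,w,zl),(30,w,zl)]),U([(60,205),(235,178),(243,278),(72,298)],6.5,(185,135)))
for o in([top],[sc],[top,sc]):
    v,r=fit(o,84,[450,-150,-80]); print("guard",v.round(1),r.round(1))
# z free check
o=[top,sc]
for z in(80,84,88): 
    v,r=fit(o,z,[450,-150,-80]); print(z,v.round(1),(r**2).sum().round(2))
h=12
t=("top",G([(60,42.5,12),(60,-42.5,12),(-60,-42.5,12),(-60,42.5,12),(30,w,h+zl),(30,0,37.5),(30,-w,h+zl),(-30,-w,h+zl),(-30,w,h+zl)]),U([(152,88),(442,70),(475,460),(180,478),(230,178),(308,147),(378,165),(393,358),(245,370)],8,(240,130)))
s=("scene",G([(-60,-42.5,12),(-60,42.5,12),(60,42.5,12),(60,-42.5,12),(-30,0,37.5),(-30,-w,h+zl),(-30,w,h+zl),(30,-w,h+zl),(30,0,37.5),(30,w,h+zl)]),U([(85,100),(388,92),(412,487),(97,497),(240,147),(160,187),(325,183),(172,385),(252,352),(332,378)],8,(245,230)))
for o in([t],[s],[t,s]):
    v,r=fit(o,0,[650,0,0]); print("rest",v.round(1),r.round(1))
E
```

```text
guard [ 457.  -165.9  -78.8] [-0.5 -0.4  0.  -0.4  0.4  0.5 -0.2 -0.   0.1 -0.   0.2  0.3]
guard [ 454.2 -165.8  -78.3] [-0.   0.1 -0.5  0.9  0.2 -0.6  0.3 -0.4]
guard [ 456.2 -165.7  -78.6] [-0.6  0.  -0.1 -0.1  0.3  0.8 -0.3  0.3  0.1  0.4  0.2  0.8 -0.1  0.7
 -0.5  1.7  0.1  0.2  0.1  0.3]
80 [ 455.8 -166.5  -78.5] 17.19
84 [ 456.2 -165.7  -78.6] 5.87
88 [ 456.7 -165.   -78.7] 3.09
rest [651.   -1.7   5.3] [ 0.3 -0.2 -0.1 -0.4 -0.1  0.   0.   0.3 -0.3 -0.3 -0.4 -0.3  0.5 -0.
  0.6  0.5 -0.4  0.4]
rest [651.2  -1.    5.3] [ 0.4  0.1 -0.1 -0.4  0.4 -0.1 -0.2  0.3  0.2 -0.   0.1  0.1 -0.2 -0.2
 -0.6  0.3 -0.2 -0.4  0.3  0.3]
rest [651.1  -1.3   5.3] [ 0.1 -0.3 -0.3 -0.4 -0.3  0.  -0.1  0.3 -0.4 -0.4 -0.6 -0.4  0.3 -0.1
  0.4  0.5 -0.6  0.3  0.3  0.  -0.2 -0.4  0.2 -0.2 -0.3  0.2  0.  -0.
 -0.   0.1 -0.4 -0.2 -0.8  0.2 -0.4 -0.5  0.2  0.3]
```

The two cameras agree:
- **Guard:** (456,-166), yaw -78.6, base at z = 84.
- **Rest:** (651,-1), yaw 5.3.

I'll add a helper that converts a goal into pendant units, then move.

```bash
cat >> h.py <<'E'
def togo(x,y,z,yaw=None):
    s=sense(); p=s["tool_pos"]; cy=s["tcp_rot"][2]
    tz=0 if yaw is None else -(((yaw-cy)+90)%180-90)
    a=np.radians(cy-tz); d=np.array([x,y,z])-p
    print("t %.2f"%s["time"],"pos",p.round(1),"rot",s["tcp_rot"].round(1),"gap %.1f"%s["finger_gap"],"F",s["ft_force"].round(1))
    print("UNITS after turn: x %.2f y %.2f z %.2f"%((d[0]*np.cos(a)+d[1]*np.sin(a))/20,(d[0]*np.sin(a)-d[1]*np.cos(a))/20,-d[2]/20),"turn %.2f"%(np.radians(tz)/.08))
E
python3 -m pendant '[[[0,0,0,0.82],[0,0,0,0.82],[0,0,0,0.82],[-0.93,-0.83,0,0],[-0.93,-0.83,0,0],[-0.93,-0.83,0,0],[-0.93,-0.83,0,0],[-0.93,-0.83,0,0],[-0.93,-0.83,0,0],[-0.93,-0.83,0,0]]]' 1 40
python3 -c "
from h import *
togo(456,-166,150,-78.6)"
```

```text
time: 0.93
tool_pos: [319.3, -398.3, 224.0]
tcp_rot: [179.8, 0.7, -79.6]
ft_force: [0.8, 0.1, -0.3]
finger_gap: 85.6
t 0.93 pos [ 319.3 -398.3  224. ] rot [179.8   0.7 -79.6] gap 85.6 F [ 0.8  0.1 -0.3]
UNITS after turn: x -10.03 y -9.00 z 3.70 turn -0.22
```

```bash
python3 -m pendant '[[[-0.98,-0.9,0,-0.22],[-0.98,-0.9,0,0],[-0.98,-0.9,0,0],[-0.98,-0.9,0,0],[-0.98,-0.9,0,0],[-0.98,-0.9,0,0],[-0.98,-0.9,0,0],[-0.98,-0.9,0,0],[-0.98,-0.9,0,0],[-0.98,-0.9,0,0]]]'
python3 -c "
from h import *
togo(456,-166,150,-78.6)"
```

```text
time: 1.77
tool_pos: [459.9, -157.0, 221.7]
tcp_rot: [179.5, 1.0, -78.7]
ft_force: [0.3, 0.1, -0.1]
finger_gap: 85.2
t 1.77 pos [ 459.9 -157.   221.7] rot [179.5   1.  -78.7] gap 85.2 F [ 0.3  0.1 -0.1]
UNITS after turn: x 0.40 y 0.28 z 3.58 turn -0.02
```

```bash
python3 -m pendant '[[[0.2,0.15,0.5,0],[0.2,0.1,0.5,0],[0,0,0.5,0],[0,0,0.5,0],[0,0,0.5,0],[0,0,0.4,0],[0,0,0.3,0],[0,0,0.1,0],[0,0,0,0],[0,0,0,0]]]'
python3 - <<'E'
from h import *
togo(456,-166,79,-78.6)
crop("top",(300,190,410,300),5,"pics/g1.png"); crop("scene",(160,90,280,220),4.5,"pics/g2.png")
E
```

```text
time: 2.6
tool_pos: [454.2, -162.6, 146.3]
tcp_rot: [179.3, 1.2, -78.6]
ft_force: [-0.2, -0.1, 0.2]
finger_gap: 85.5
t 2.60 pos [ 454.2 -162.6  146.3] rot [179.3   1.2 -78.6] gap 85.5 F [-0.2 -0.1  0.2]
UNITS after turn: x 0.19 y -0.06 z 3.37 turn -0.00
```

View pics/g2.png

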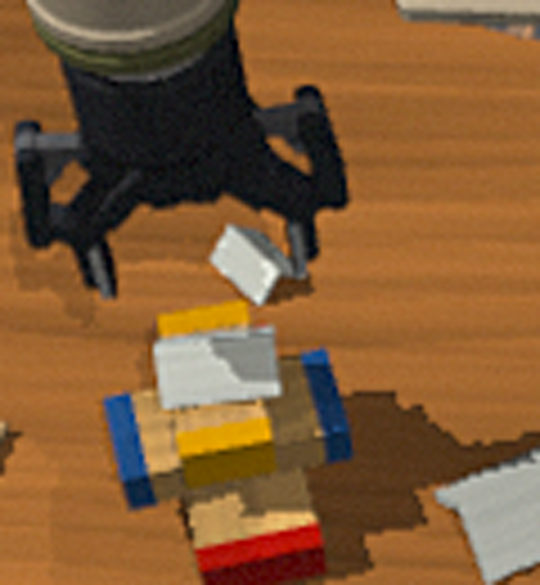

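View pics/g1.png

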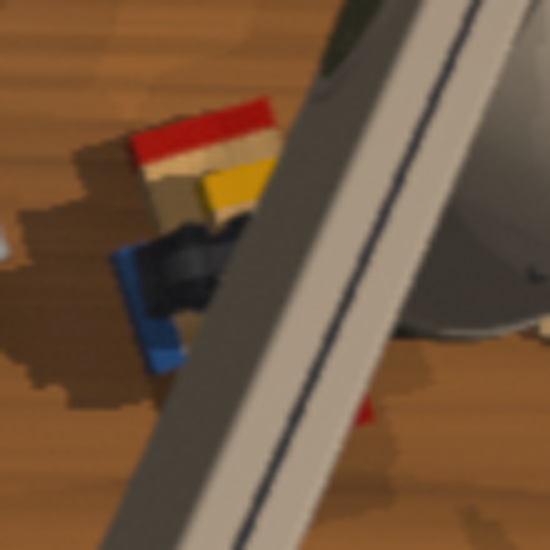

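The scene crop shows the open gripper above and behind the stack, with its fingertips at about (183,156) and (226,150). I'll check those against the projection.

```bash
python3 - <<'E'
from h import *
P=[(x,y,z) for x in(-50,50) for y in(-11,11) for z in(0,)]
for z in(146,159):print(z,proj("scene",pose(P,454.2,-162.6,z,-78.6)).round(1).tolist())
E
```

```text
146 [[228.5, 147.8], [229.4, 155.5], [183.3, 153.1], [183.6, 160.8]]
159 [[227.9, 144.0], [228.8, 151.6], [182.2, 149.3], [182.5, 157.1]]
```

```bash
python3 -m pendant '[[[0.1,-0.06,0.4,0],[0.09,0,0.5,0],[0,0,0.5,0],[0,0,0.5,0],[0,0,0.5,0],[0,0,0.4,0],[0,0,0.3,0],[0,0,0.15,0],[0,0,0,0],[0,0,0,0]]]'
python3 -c "
from h import *
togo(456,-166,79,-78.6)"
```

```text
time: 3.53
tool_pos: [455.5, -164.9, 74.5]
tcp_rot: [179.4, 1.2, -78.6]
ft_force: [0.5, 0.3, 0.9]
finger_gap: 85.4
t 3.53 pos [ 455.5 -164.9   74.5] rot [179.4   1.2 -78.6] gap 85.4 F [0.5 0.3 0.9]
UNITS after turn: x 0.06 y -0.01 z -0.23 turn 0.01
```

```bash
python3 -m pendant '[[[0.05,0,-0.2,0],[0,0,-0.05,0],[0,0,0,0],[0,0,0,0],[0,0,0,0],[0,0,0,0],[0,0,0,0],[0,0,0,0],[0,0,0,0],[0,0,0,0]]]' -1 40
python3 -c "
from h import *
togo(456,-166,79,-78.6)"
```

```text
time: 4.37
tool_pos: [457.3, -166.8, 82.2]
tcp_rot: [179.5, 1.1, -78.6]
ft_force: [0.3, 0.2, -1.3]
finger_gap: 59.1
t 4.37 pos [ 457.3 -166.8   82.2] rot [179.5   1.1 -78.6] gap 59.1 F [ 0.3  0.2 -1.3]
UNITS after turn: x -0.05 y 0.05 z 0.16 turn 0.01
```

```bash
python3 -m pendant '[[[0,0,-0.1,0],[0,0,-0.2,0],[0,0,-0.3,0],[0,0,-0.4,0],[0,0,-0.5,0],[0,0,-0.6,0],[0,0,-0.6,0],[0,0,-0.6,0],[0,0,-0.3,0],[0,0,0,0]]]' - 60
python3 - <<'E'
from h import *
togo(651.1,-1.3,110,5.3)
crop("scene",(150,90,290,230),4.2,"pics/g3.png")
E
```

```text
time: 5.2
tool_pos: [458.8, -168.4, 163.6]
tcp_rot: [179.7, 1.0, -78.6]
ft_force: [0.5, -0.4, -1.0]
finger_gap: 58.1
t 5.20 pos [ 458.8 -168.4  163.6] rot [179.7   1.  -78.6] gap 58.1 F [ 0.5 -0.4 -1. ]
UNITS after turn: x 10.35 y -7.43 z 2.68 turn -18.29
```

View pics/g3.png

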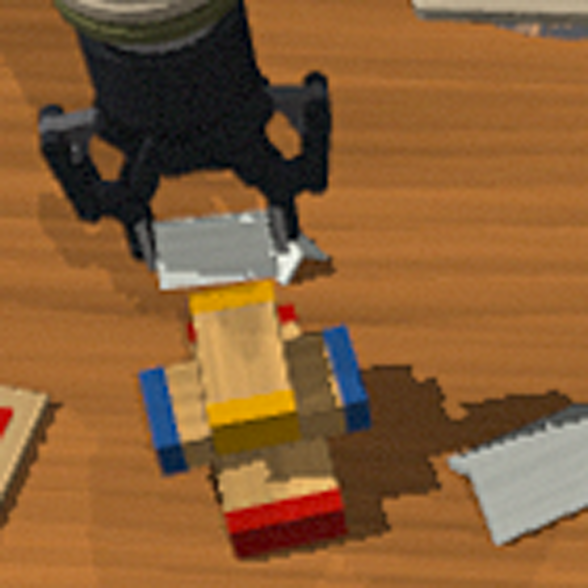

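The guard hangs level in the jaws, and the yellow caul is exposed and undisturbed. Now over to the rest.

```bash
python3 -m pendant '[[[-0.35,-0.85,-0.1,-0.95],[-0.3,-0.85,0,-0.95],[-0.22,-0.85,0,-0.95],[-0.15,-0.85,0,-0.95],[-0.08,-0.85,0,-0.95],[0,-0.85,0,-0.95],[0.07,-0.85,0,-0.95],[0.15,-0.85,0,-0.95],[0.22,-0.85,0,-0.95],[0.3,-0.85,0,-0.95]]]'
python3 -c "
from h import *
togo(651.1,-1.3,110,5.3)"
```

```text
time: 6.08
tool_pos: [604.6, -67.3, 157.8]
tcp_rot: [-179.8, 1.4, -33.4]
ft_force: [0.4, -0.1, -0.9]
finger_gap: 58.8
t 6.08 pos [604.6 -67.3 157.8] rot [-179.8    1.4  -33.4] gap 58.8 F [ 0.4 -0.1 -0.9]
UNITS after turn: x 2.62 y -3.07 z 2.39 turn -8.44
```

```bash
python3 -m pendant '[[[0.1,-0.42,0,-0.95],[0.12,-0.42,0,-0.95],[0.14,-0.42,0,-0.95],[0.16,-0.42,0,-0.95],[0.16,-0.42,0,-0.95],[0.16,-0.4,0,-0.95],[0.18,-0.4,0.1,-0.95],[0.18,-0.4,0.2,-0.95],[0.2,-0.3,0.2,-0.8],[0,0,0.2,0]]]'
python3 -c "
from h import *
togo(651.1,-1.3,110,5.3)"
```

```text
time: 6.92
tool_pos: [650.4, 1.3, 132.6]
tcp_rot: [-178.6, 1.7, 7.5]
ft_force: [-0.3, 0.3, -0.6]
finger_gap: 58.2
t 6.92 pos [650.4   1.3 132.6] rot [-178.6    1.7    7.5] gap 58.2 F [-0.3  0.3 -0.6]
UNITS after turn: x 0.02 y 0.13 z 1.13 turn 0.49
```

```bash
python3 -m pendant '[[[0,0.1,0,0.4],[0,0,0,0.1],[0,0,0.2,0],[0,0,0.3,0],[0,0,0.3,0],[0,0,0.2,0],[0,0,0.1,0],[0,0,0,0],[0,0,0,0],[0,0,0,0]]]'
python3 - <<'E'
from h import *
togo(651.1,-1.3,90,5.3)
a=snapshot("scene");b=snapshot("top")
crop("scene",(225,190,325,310),5,"pics/r1.png",a)
crop("top",(230,100,340,210),5,"pics/r2.png",b)
E
```

```text
time: 7.75
tool_pos: [645.9, -1.2, 102.2]
tcp_rot: [-178.7, 2.2, 4.8]
ft_force: [0.4, -0.1, -0.8]
finger_gap: 58.1
t 7.75 pos [645.9  -1.2 102.2] rot [-178.7    2.2    4.8] gap 58.1 F [ 0.4 -0.1 -0.8]
UNITS after turn: x 0.26 y 0.03 z 0.61 turn -0.11
```

View pics/r1.png

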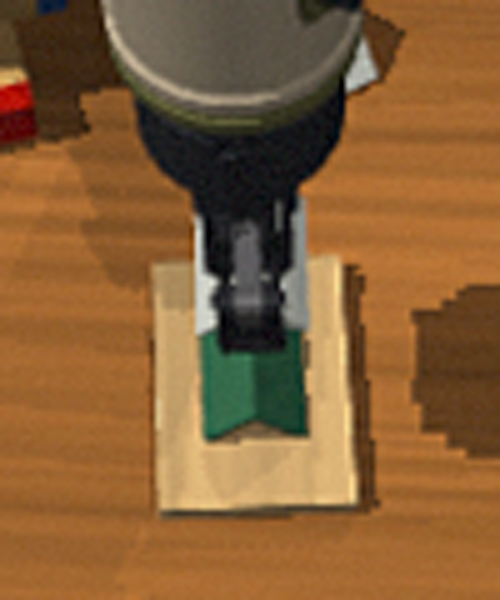

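View pics/r2.png

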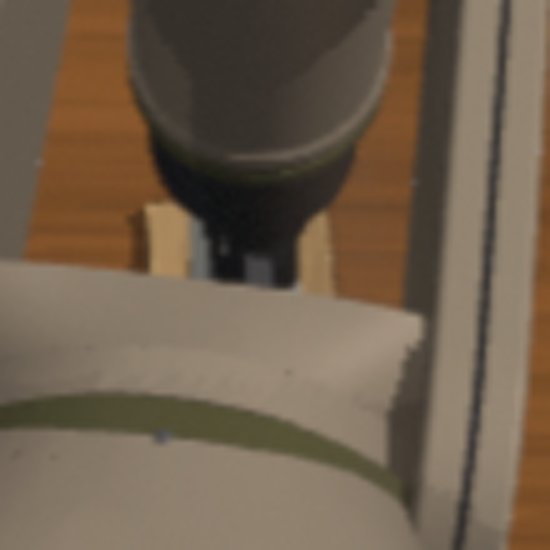

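```bash
python3 - <<'E'
from h import *
P=[(30,-22.6,2.83),(30,22.6,2.83)]
print(proj("scene",pose(P,645.9,-1.2,104,4.8)).round(1))
print(((np.array([(195,330),(305,330)])+.5)/5-.5+[225,190]))
E
```

```text
[[264.2 256.5]
 [286.9 255.8]]
[[263.6 255.6]
 [285.6 255.6]]
```

```bash
python3 -m pendant '[[[0.13,0,0,-0.11],[0.13,0,0.2,0],[0.05,0,0.4,0],[0.05,0,0.5,0],[0.05,0,0.5,0],[0,0,0.4,0],[0,0,0.3,0],[0,0,0.1,0],[0,0,0,0],[0,0,0,0]]]'
python3 - <<'E'
from h import *
togo(651.1,-0.5,30,5.3)
a=snapshot("scene")
crop("scene",(225,190,325,310),5,"pics/r3.png",a)
E
```

```text
time: 8.68
tool_pos: [652.3, 1.0, 47.5]
tcp_rot: [-178.6, 2.3, 5.4]
ft_force: [-0.4, -0.6, -1.4]
finger_gap: 58.5
t 8.68 pos [652.3   1.   47.5] rot [-178.6    2.3    5.4] gap 58.5 F [-0.4 -0.6 -1.4]
UNITS after turn: x -0.07 y 0.07 z 0.88 turn 0.01
```

View pics/r3.png

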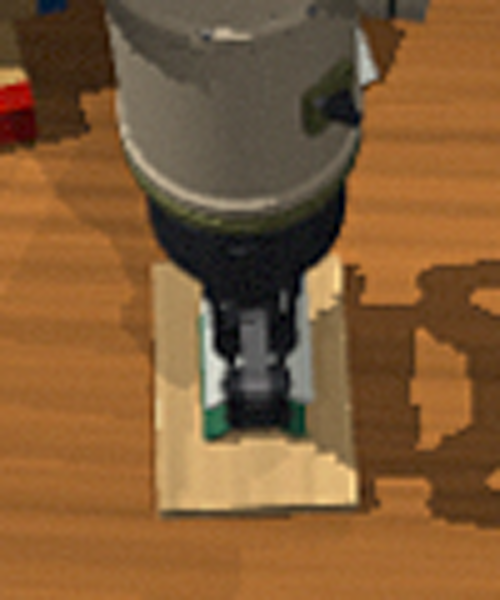

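```bash
python3 -m pendant '[[[-0.05,0.08,0,0],[0,0,0.15,0],[0,0,0.2,0],[0,0,0.2,0],[0,0,0.2,0],[0,0,0.15,0],[0,0,0.1,0],[0,0,0,0],[0,0,0,0],[0,0,0,0]]]'
python3 -c "
from h import *
togo(651.1,-0.5,16,5.3)"
```

```text
time: 9.57
tool_pos: [653.3, -0.9, 31.5]
tcp_rot: [-178.7, 2.0, 5.4]
ft_force: [-1.0, 0.1, 0.2]
finger_gap: 58.1
t 9.57 pos [653.3  -0.9  31.5] rot [-178.7    2.     5.4] gap 58.1 F [-1.   0.1  0.2]
UNITS after turn: x -0.11 y -0.03 z 0.77 turn 0.01
```

```bash
python3 -m pendant '[[[-0.08,0,0.1,0],[0,0,0.15,0],[0,0,0.15,0],[0,0,0.15,0],[0,0,0.1,0],[0,0,0.05,0],[0,0,0,0],[0,0,0,0],[0,0,0,0],[0,0,0,0]]]'
python3 -c "
from h import *
togo(651.1,-0.5,16,5.3)"
```

```text
time: 10.4
tool_pos: [653.3, -0.9, 31.3]
tcp_rot: [-178.8, 1.7, 5.4]
ft_force: [-1.7, 0.2, 2.9]
finger_gap: 58.2
t 10.40 pos [653.3  -0.9  31.3] rot [-178.8    1.7    5.4] gap 58.2 F [-1.7  0.2  2.9]
UNITS after turn: x -0.11 y -0.03 z 0.76 turn 0.02
```

```bash
python3 - <<'E'
from h import *
P=[(30,-22.6,2.83),(30,22.6,2.83),(30,0,25.5)]
print(proj("scene",pose(P,652.3,1,49.3,5.4)).round(1))
print(((np.array([(205,403),(308,403)])+.5)/5-.5+[225,190]))
print(proj("scene",pose(P,653.3,-.9,33,5.4)).round(1))
crop("scene",(250,210,310,300),6.5,"pics/r4.png")
E
```

```text
[[265.9 271.2]
 [287.6 270.3]
 [276.7 266.1]]
[[265.6 270.2]
 [286.2 270.2]]
[[265.2 274.8]
 [286.5 273.9]
 [275.8 269.8]]
```

View pics/r4.png

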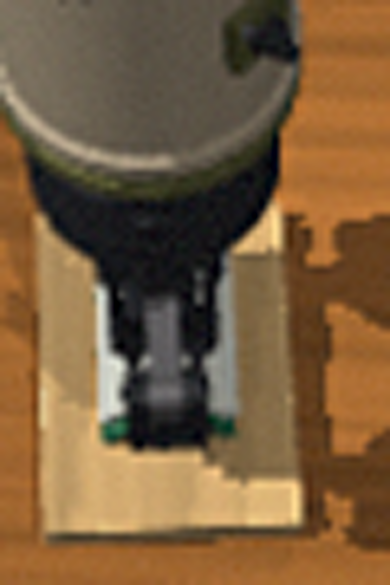

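It has stopped at TCP z = 31. That fits the -x fingertip sitting on the end of the green ridge, since I'm 2 mm too far in +x. I'll back off, correct x, and release just above so the guard slides down between the fingers.

```bash
python3 -m pendant '[[[0,0,-0.15,0],[-0.1,0,0,0],[-0.06,0,0,0],[0,0,0,0],[0,0,0,0],[0,0,0,0],[0,0,0,0],[0,0,0,0],[0,0,0,0],[0,0,0,0]]]'
python3 -c "
from h import *
togo(651.1,-1.1,30,5.3)"
```

```text
time: 11.28
tool_pos: [650.2, -1.2, 33.3]
tcp_rot: [-178.8, 1.7, 5.4]
ft_force: [0.6, -0.7, 1.0]
finger_gap: 58.3
t 11.28 pos [650.2  -1.2  33.3] rot [-178.8    1.7    5.4] gap 58.3 F [ 0.6 -0.7  1. ]
UNITS after turn: x 0.05 y 0.00 z 0.17 turn 0.02
```

```bash
python3 -m pendant '[[[0.04,0,0.1,0],[0,0,0.15,0],[0,0,0.15,0],[0,0,0.1,0],[0,0,0,0],[0,0,0,0],[0,0,0,0],[0,0,0,0],[0,0,0,0],[0,0,0,0]]]'
python3 -c "
from h import *
togo(651.1,-1.1,16,5.3)"
```

```text
time: 12.12
tool_pos: [651.1, -1.2, 26.1]
tcp_rot: [-178.8, 1.7, 5.4]
ft_force: [-1.3, -0.1, 3.1]
finger_gap: 58.4
t 12.12 pos [651.1  -1.2  26.1] rot [-178.8    1.7    5.4] gap 58.4 F [-1.3 -0.1  3.1]
UNITS after turn: x 0.00 y -0.01 z 0.50 turn 0.02
```

```bash
python3 -m pendant '[[[0,0,0.15,0],[0,0,0.15,0],[0,0,0.15,0],[0,0,0.1,0],[0,0,0.1,0],[0,0,0,0],[0,0,0,0],[0,0,0,0],[0,0,0,0],[0,0,0,0]]]'
python3 -c "
from h import *
togo(651.1,-1.1,16,5.3)"
```

```text
time: 12.95
tool_pos: [651.1, -1.5, 24.1]
tcp_rot: [-178.9, 1.8, 5.4]
ft_force: [-1.7, 0.3, 3.9]
finger_gap: 58.3
t 12.95 pos [651.1  -1.5  24.1] rot [-178.9    1.8    5.4] gap 58.3 F [-1.7  0.3  3.9]
UNITS after turn: x 0.00 y -0.02 z 0.40 turn 0.03
```

```bash
python3 -m pendant '[[[0,0,-0.05,0],[0,0,0,0],[0,0,0,0],[0,0,0,0],[0,0,0,0],[0,0,0,0],[0,0,0,0],[0,0,0,0],[0,0,0,0],[0,0,0,0]]]' 0.52 20
python3 -c "
from h import *
togo(651.1,-1.1,16,5.3)
crop('scene',(250,210,310,300),6.5,'pics/r5.png')"
```

```text
time: 13.78
tool_pos: [650.5, -1.4, 23.3]
tcp_rot: [-178.8, 1.8, 5.4]
ft_force: [-0.0, -0.0, 0.3]
finger_gap: 65.0
t 13.78 pos [650.5  -1.4  23.3] rot [-178.8    1.8    5.4] gap 65.0 F [-0.  -0.   0.3]
UNITS after turn: x 0.03 y -0.01 z 0.36 turn 0.03
```

View pics/r5.png

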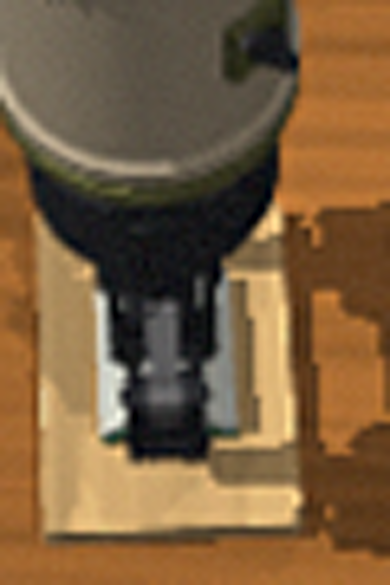

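The guard has dropped onto the angle between the fingers. I'll open fully, lift clear and look at the nest and the stack.

```bash
python3 -m pendant '[[[0,0,0,0],[0,0,0,0],[0,0,0,0],[0,0,-0.2,0],[0,0,-0.5,0],[0,0,-0.8,0],[0,0,-0.9,0],[0,0,-0.9,0],[0,0,-0.9,0],[0,0,-0.9,0]]]' 1 40
python3 -m pendant '[[[0.35,0.85,-0.2,0.95],[0.3,0.85,0,0.95],[0.22,0.85,0,0.95],[0.15,0.85,0,0.95],[0.08,0.85,0,0.95],[0,0.85,0,0.95],[-0.07,0.85,0,0.95],[-0.15,0.85,0,0.95],[-0.22,0.85,0,0.95],[-0.3,0.85,0,0.95]]]'
python3 - <<'E'
from h import *
togo(456,-166,180,11)
a=snapshot("scene");b=snapshot("top")
cv2.imwrite("pics/s1.png",a[:,:,::-1]);cv2.imwrite("pics/t1.png",b[:,:,::-1])
crop("scene",(245,230,305,300),8,"pics/s1c.png",a)
crop("top",(240,130,320,200),8,"pics/t1c.png",b)
E
```

```text
time: 14.67
tool_pos: [650.5, -2.9, 127.3]
tcp_rot: [-178.7, 2.4, 5.4]
ft_force: [0.7, 0.6, -1.0]
finger_gap: 85.6
time: 15.5
tool_pos: [625.8, -160.4, 150.7]
tcp_rot: [179.9, 1.4, -39.7]
ft_force: [0.3, -0.1, -0.7]
finger_gap: 85.5
t 15.50 pos [ 625.8 -160.4  150.7] rot [179.9   1.4 -39.7] gap 85.5 F [ 0.3 -0.1 -0.7]
UNITS after turn: x -8.39 y -1.34 z -1.46 turn -11.06
```

View pics/s1c.png

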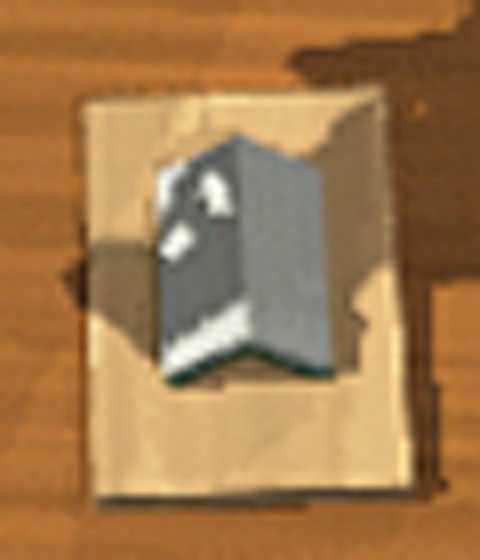

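View pics/t1.png

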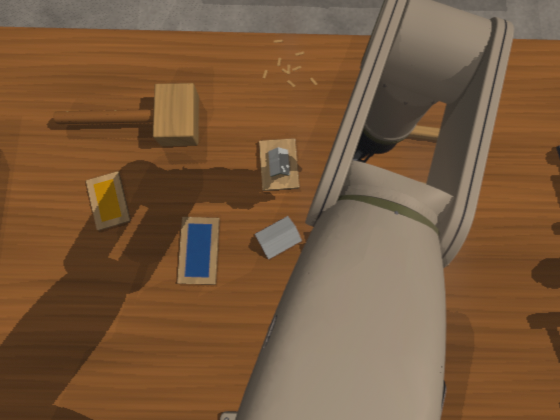

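View pics/t1c.png

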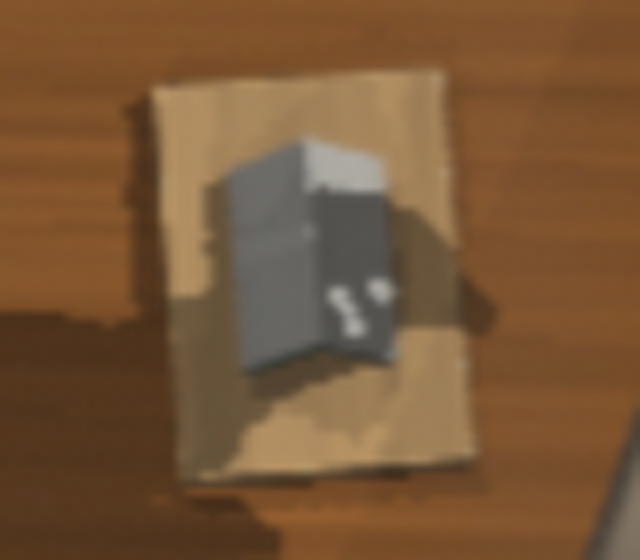

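```bash
python3 - <<'E'
from h import *
U=lambda p,k,o:(np.array(p,float)+.5)/k-.5+np.array(o)
w,zl=22.6,2.83
G=lambda l:np.array(l,float)
s=("scene",G([(-30,0,25.5),(-30,-w,zl),(-30,w,zl),(30,-w,zl),(30,0,25.5),(30,w,zl)]),U([(238,132),(157,170),(322,170),(165,375),(250,345),(332,372)],8,(245,230)))
t=("top",G([(30,w,zl),(30,0,25.5),(30,-w,zl),(-30,-w,zl),(-30,0,25.5),(-30,w,zl)]),U([(230,174),(305,136),(383,158),(395,358),(320,345),(243,368)],8,(240,130)))
for z in(14,17.7,21,25,30):
  for o in([s],[t],[s,t]):
    v,r=fit(o,z,[650,0,5]); print(z,v.round(1),(r**2).sum().round(2))
E
```

```text
14 [648.8  -1.7   5.1] 2.19
14 [651.8  -1.8   5.2] 0.82
14 [650.3  -1.7   5.1] 7.66
17.7 [650.6  -1.6   5.1] 1.94
17.7 [650.7  -1.8   5.2] 0.83
17.7 [650.6  -1.7   5.1] 2.8
21 [652.2  -1.5   5.1] 1.75
21 [649.6  -1.8   5.2] 0.87
21 [650.9  -1.6   5.1] 6.13
25 [654.1  -1.3   5.1] 1.58
25 [648.4  -1.8   5.2] 0.98
25 [651.2  -1.6   5.1] 20.05
30 [656.5  -1.2   5.1] 1.45
30 [646.8  -1.9   5.2] 1.2
30 [651.7  -1.5   5.1] 53.05
```

The guard is fully nested: the best fit is z ≈ 17.7, at (650.6,-1.7), yaw 5.1, against the rest's (651.1,-1.3), yaw 5.3. Now the cauls.

```bash
python3 - <<'E'
from h import *
a=cv2.imread("pics/s1.png")[:,:,::-1]
crop("scene",(175,140,255,230),6.5,"pics/s1d.png",a)
E
```

```text
(no output)
```

View pics/s1d.png

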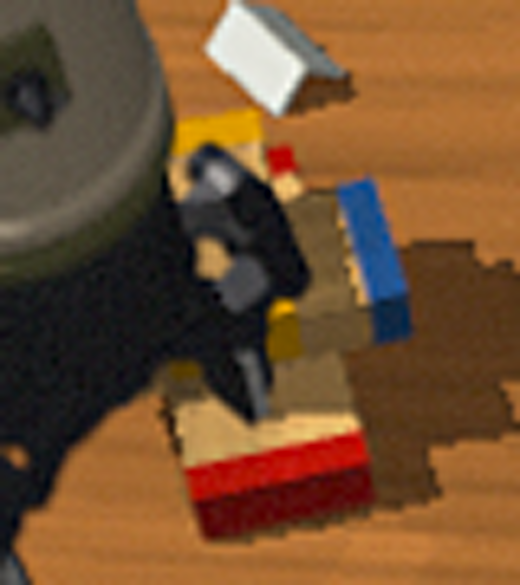

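```bash
python3 - <<'E'
from h import *
U=lambda p,k,o:(np.array(p,float)+.5)/k-.5+np.array(o)
P=np.array([(1,1),(1,-1),(-1,-1),(-1,1)])
def M(L,W): return np.c_[P*[L/2,W/2],[28]*4]
# order: +x+y (top img UL), +x-y (UR), -x-y (LR), -x+y (LL)
t=("top",M(92,46),U([(97,45),(295,0),(405,385),(205,435)],9,(330,220)))
# scene: near-right=+x+y, near-left=+x-y, far-left=-x-y, far-right=-x+y
s=("scene",M(92,46),U([(297,396),(208,418),(192,297),(273,282)],4.2,(150,90)))
for o in([t],[s],[t,s]):
    v,r=fit(o,56,[456,-166,11]); print("yellow",v.round(1),r.round(1))
U2=lambda p:(np.array(p,float)+.5)/[5,4.6]-.5+np.array([250,200])
# blue length ~ along -y: model +x toward image right
b=("top",M(120,54),U2([(628,110),(670,215),(405,297),(362,187)]))
v,r=fit([b],28,[450,-160,-75]); print("blue(+x+y=UR..)",v.round(1),r.round(1))
rd=("top",M(150,64),U2([(380,85),(520,43),(623,330),(487,378)]))
v,r=fit([rd],0,[450,-160,11]); print("red",v.round(1),r.round(1))
E
```

```text
yellow [ 460.3 -169.    14.8] [ 0.5  0.1 -0.4 -0.1 -0.4  0.1  0.3 -0.1]
yellow [ 456.5 -168.4   15.8] [-0.1  2.2  0.9  0.7 -0.4 -1.6 -0.4 -1.5]
yellow [ 458.9 -168.6   15.3] [ 0.1  0.8 -0.8  0.5 -0.5  0.6  0.3  0.6 -0.5  3.2  0.4  1.5 -0.5 -0.9
 -0.4 -0.6]
blue(+x+y=UR..) [ 462.8 -165.   -71. ] [-0.4 -0.4 -0.1  0.5  0.1  0.1  0.4 -0.2]
red [ 463.2 -163.5   18.3] [-0.  -1.3 -1.1 -0.5  0.8  1.7  0.3  0. ]
```

```bash
python3 -m pendant '[[[0,0,-0.2,0.96],[0,0,0,0.96],[0,0,0,0.96],[0,0,0,0.96],[0,0,0,0.96],[0,0,0,0.96],[0,0,0,0.96],[0,0,0,0.96],[0,0,0,0],[0,0,0,0]]]'
python3 -c "
from h import *
togo(459.5,-168.7,130,-75)"
```

```text
time: 16.43
tool_pos: [629.6, -157.9, 164.2]
tcp_rot: [179.6, 0.9, -75.5]
ft_force: [0.0, 0.1, -0.4]
finger_gap: 85.1
t 16.43 pos [ 629.6 -157.9  164.2] rot [179.6   0.9 -75.5] gap 85.1 F [ 0.   0.1 -0.4]
UNITS after turn: x -1.68 y 8.36 z 1.71 turn -0.11
```

```bash
python3 -m pendant '[[[-0.19,0.93,0,-0.11],[-0.19,0.93,0,0],[-0.19,0.93,0,0],[-0.19,0.93,0,0],[-0.19,0.93,0,0],[-0.19,0.93,0,0],[-0.19,0.93,0,0],[-0.19,0.93,0,0],[-0.16,0.9,0,0],[0,0,0,0]]]'
python3 -m pendant '[[[0,0,0.4,0],[0,0,0.4,0],[0,0,0.4,0],[0,0,0.3,0],[0,0,0.2,0],[0,0,0,0],[0,0,0,0],[0,0,0,0],[0,0,0,0],[0,0,0,0]]]'
python3 -c "
from h import *
togo(459.5,-168.7,62,-75)
a=snapshot('scene')
crop('scene',(175,110,275,230),5,'pics/y1.png',a)"
```

```text
time: 17.27
tool_pos: [456.3, -168.6, 168.2]
tcp_rot: [179.9, 0.8, -72.6]
ft_force: [-0.6, 0.1, 0.6]
finger_gap: 85.5
time: 18.1
tool_pos: [458.7, -167.1, 130.3]
tcp_rot: [180.0, 0.9, -72.0]
ft_force: [-1.1, -0.4, -0.7]
finger_gap: 85.6
t 18.10 pos [ 458.7 -167.1  130.3] rot [180.    0.9 -72. ] gap 85.6 F [-1.1 -0.4 -0.7]
UNITS after turn: x 0.09 y -0.02 z 3.42 turn 0.65
```

View pics/y1.png

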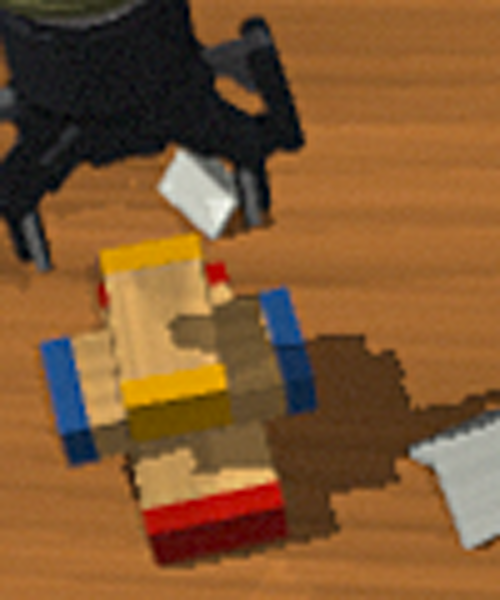

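```bash
python3 - <<'E'
from h import *
U=lambda p,k,o:(np.array(p,float)+.5)/k-.5+np.array(o)
P=np.array([(1,1),(1,-1),(-1,-1),(-1,1)])
def M(L,W): return np.c_[P*[L/2,W/2],[28]*4]
t=("top",M(92,46),U([(97,45),(295,0),(405,385),(205,435)],9,(330,220)))
s=("scene",M(92,46),U([(228,387),(130,410),(98,253),(200,235)],5,(175,110)))
for o in([t],[s],[t,s]):
    v,r=fit(o,56,[456,-166,11]); print("yellow",v.round(1),r.round(1))
U2=lambda p:(np.array(p,float)+.5)/[5,4.6]-.5+np.array([250,200])
b=("top",M(120,54),U2([(628,110),(670,215),(405,297),(362,187)]))
# scene for blue model(+x toward -y=left, +y toward +x=near): UR(top)=+x+y -> near-left; LR=+x-y -> far-left; LL=-x-y far-right; UL near-right
bs=("scene",M(120,54),U([(67,435),(40,343),(288,288),(311,348)],5,(175,110)))
for o in([b],[bs],[b,bs]):
    v,r=fit(o,28,[450,-160,-75]); print("blue",v.round(1),r.round(1))
E
```

```text
yellow [ 460.3 -169.    14.8] [ 0.5  0.1 -0.4 -0.1 -0.4  0.1  0.3 -0.1]
yellow [ 460.4 -167.7   16.5] [ 0.4  0.3 -0.2 -0.3  0.5 -0.  -0.6 -0.1]
yellow [ 460.3 -168.4   15.6] [-0.   0.3 -1.  -0.1 -0.4 -0.1  0.4 -0.  -0.2  0.5 -0.9 -0.4  0.5 -0.3
 -0.5 -0.1]
blue [ 462.8 -165.   -71. ] [-0.4 -0.4 -0.1  0.5  0.1  0.1  0.4 -0.2]
blue [ 458.7 -165.2  -67.3] [ 0.  -0.4  0.   0.2 -1.  -2.5  1.   2.5]
blue [ 461.3 -165.   -69.7] [-1.  -0.3 -0.   0.5  0.6  1.3  0.3  1.2 -0.8 -0.2  0.2  0.2 -0.3 -0.9
  0.8  4.4]
```

```bash
python3 -m pendant '[[[0.05,-0.05,0.3,0.5],[0,0,0.5,0],[0,0,0.5,0],[0,0,0.5,0],[0,0,0.4,0],[0,0,0.3,0],[0,0,0.2,0],[0,0,0.1,0],[0,0,0,0],[0,0,0,0]]]'
python3 -c "
from h import *
togo(460.3,-168.4,61,-74.4)"
```

```text
time: 18.98
tool_pos: [459.5, -166.9, 69.3]
tcp_rot: [179.9, 0.8, -74.2]
ft_force: [-0.5, -0.8, 0.5]
finger_gap: 85.7
t 18.98 pos [ 459.5 -166.9   69.3] rot [179.9   0.8 -74.2] gap 85.7 F [-0.5 -0.8  0.5]
UNITS after turn: x 0.08 y -0.02 z 0.42 turn 0.05
```

```bash
python3 -m pendant '[[[0.08,0,0.2,0],[0,0,0.15,0],[0,0,0.05,0],[0,0,0,0],[0,0,0,0],[0,0,0,0],[0,0,0,0],[0,0,0,0],[0,0,0,0],[0,0,0,0]]]'
python3 -c "
from h import *
togo(460.3,-168.4,61,-74.4)"
```

```text
time: 19.82
tool_pos: [461.5, -169.3, 62.6]
tcp_rot: [-179.9, 0.7, -74.1]
ft_force: [-0.9, 0.0, -0.1]
finger_gap: 85.3
t 19.82 pos [ 461.5 -169.3   62.6] rot [-179.9    0.7  -74.1] gap 85.3 F [-0.9  0.  -0.1]
UNITS after turn: x -0.06 y 0.04 z 0.08 turn 0.05
```

```bash
python3 -m pendant '[[[-0.05,0,0.03,0],[0,0,0,0],[0,0,0,0],[0,0,0,0],[0,0,0,0],[0,0,0,0],[0,0,0,0],[0,0,0,0],[0,0,0,0],[0,0,0,0]]]' -1 40
python3 -m pendant '[[[0,0,0,0],[0,0,-0.1,0],[0,0,-0.3,0],[0,0,-0.5,0],[0,0,-0.8,0],[0,0,-0.8,0],[0,0,-0.8,0],[0,0,-0.8,0],[0,0,-0.6,0],[0,0,-0.3,0]]]'
python3 -c "
from h import *
togo(556,390.7,120,-71.2)
a=snapshot('scene')
crop('scene',(150,80,280,230),4,'pics/y2.png',a)"
```

```text
time: 20.65
tool_pos: [461.4, -168.3, 62.3]
tcp_rot: [-179.9, 0.7, -74.1]
ft_force: [0.7, 0.0, 0.4]
finger_gap: 44.9
time: 21.48
tool_pos: [459.6, -168.7, 169.4]
tcp_rot: [179.9, 0.8, -74.1]
ft_force: [1.0, -0.3, -0.6]
finger_gap: 45.2
t 21.48 pos [ 459.6 -168.7  169.4] rot [179.9   0.8 -74.1] gap 45.2 F [ 1.  -0.3 -0.6]
UNITS after turn: x -24.92 y -13.58 z 2.47 turn -0.64
```

View pics/y2.png

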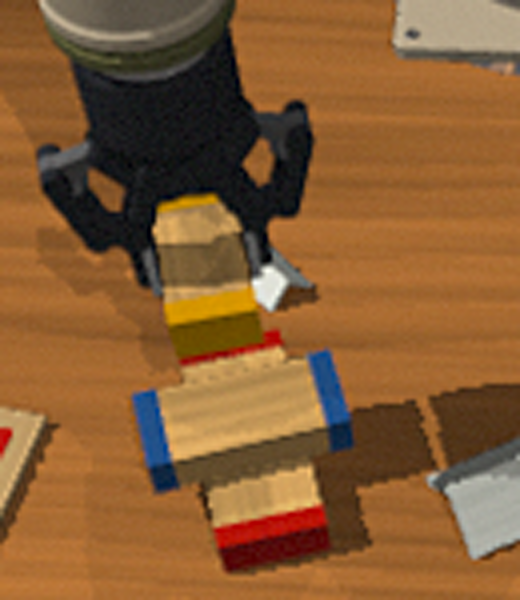

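```bash
python3 -m pendant '[[[-0.5,-0.27,0,-0.3],[-0.9,-0.49,0,-0.3],[-1,-0.54,0,0],[-1,-0.54,0,0],[-1,-0.54,0,0],[-1,-0.54,0,0],[-1,-0.54,0,0],[-1,-0.54,0,0],[-1,-0.54,0,0],[-1,-0.54,0,0]]]'
python3 -c "
from h import *
togo(556,390.7,120,-71.2)"
```

```text
time: 22.37
tool_pos: [494.1, 51.8, 168.3]
tcp_rot: [179.7, 0.9, -71.2]
ft_force: [0.4, 0.2, -0.9]
finger_gap: 45.1
t 22.37 pos [494.1  51.8 168.3] rot [179.7   0.9 -71.2] gap 45.1 F [ 0.4  0.2 -0.9]
UNITS after turn: x -15.04 y -8.39 z 2.42 turn 0.01
```

```bash
python3 -m pendant '[[[-1,-0.55,0,0],[-1,-0.55,0,0],[-1,-0.55,0,0],[-1,-0.55,0,0],[-1,-0.55,0,0],[-1,-0.55,0,0],[-1,-0.55,0,0],[-1,-0.55,0,0],[-1,-0.55,0,0],[-1,-0.55,0,0]]]'
python3 -c "
from h import *
togo(556,390.7,120,-71.2)"
```

```text
time: 23.2
tool_pos: [523.6, 294.5, 160.8]
tcp_rot: [178.8, 1.1, -70.4]
ft_force: [-0.8, 0.1, -0.5]
finger_gap: 44.9
t 23.20 pos [523.6 294.5 160.8] rot [178.8   1.1 -70.4] gap 44.9 F [-0.8  0.1 -0.5]
UNITS after turn: x -4.03 y -3.08 z 2.04 turn 0.16
```

```bash
python3 -m pendant '[[[-0.9,-0.65,0,0.16],[-0.9,-0.65,0,0],[-0.8,-0.65,0,0],[-0.5,-0.4,0.3,0],[-0.3,-0.2,0.4,0],[0,0,0.5,0],[0,0,0.3,0],[0,0,0.2,0],[0,0,0,0],[0,0,0,0]]]'
python3 -c "
from h import *
togo(556,390.7,60,-71.2)
a=snapshot('scene');b=snapshot('top')
crop('scene',(400,140,510,280),4,'pics/y3.png',a)
crop('top',(60,150,160,250),5,'pics/y4.png',b)"
```

```text
time: 24.03
tool_pos: [539.3, 384.9, 113.8]
tcp_rot: [177.9, 1.1, -70.5]
ft_force: [0.6, -0.6, -1.4]
finger_gap: 45.4
t 24.03 pos [539.3 384.9 113.8] rot [177.9   1.1 -70.5] gap 45.4 F [ 0.6 -0.6 -1.4]
UNITS after turn: x -0.01 y -0.88 z 2.69 turn 0.14
```

View pics/y3.png

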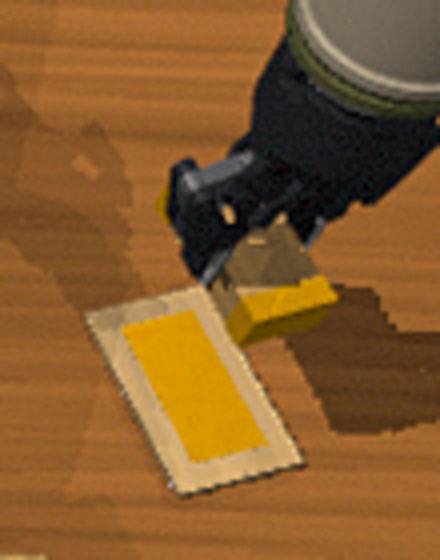

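View pics/y4.png

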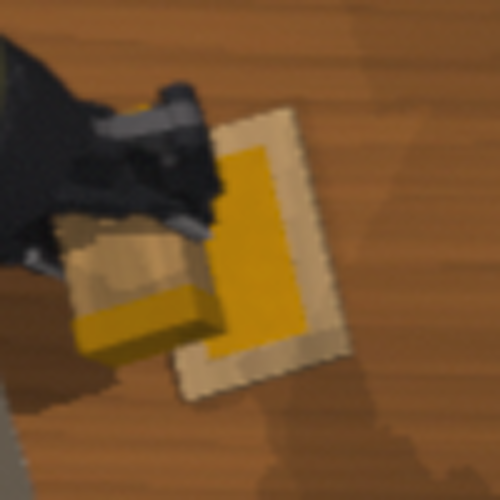

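```bash
cat >> h.py <<'E'
from scipy.spatial.transform import Rotation as Ro
def togo(x,y,z,yaw=None):
    s=sense(); p=s["tool_pos"]; r=s["tcp_rot"]; cy=r[2]
    tz=0 if yaw is None else -(((yaw-cy)+90)%180-90)
    R=(Ro.from_euler("xyz",r,degrees=True)*Ro.from_euler("z",tz,degrees=True)).as_matrix(); u=R.T@(np.array([x,y,z])-p)/20
    print("t %.2f"%s["time"],"pos",p.round(1),"rot",r.round(1),"gap %.1f"%s["finger_gap"],"F",s["ft_force"].round(1))
    print("UNITS after turn: x %.2f y %.2f z %.2f"%tuple(u),"turn %.2f"%(np.radians(tz)/.08))
E
python3 -c "
from h import *
togo(557.5,391,60,-71.2)"
```

```text
t 24.13 pos [539.6 385.  114.4] rot [178.    1.1 -70.6] gap 44.9 F [-0.6  1.2 -0.8]
UNITS after turn: x 0.05 y -1.04 z 2.68 turn 0.14
```

```bash
python3 -m pendant '[[[0.05,-0.5,0,0.14],[0,-0.5,0.2,0],[0,-0.04,0.4,0],[0,0,0.5,0],[0,0,0.5,0],[0,0,0.5,0],[0,0,0.4,0],[0,0,0.2,0],[0,0,0,0],[0,0,0,0]]]'
python3 -c "
from h import *
togo(557.5,391,16,-71.2)"
```

```text
time: 24.97
tool_pos: [557.6, 389.4, 56.9]
tcp_rot: [178.1, 1.1, -71.3]
ft_force: [0.2, 0.2, -1.6]
finger_gap: 45.2
t 24.97 pos [557.6 389.4  56.9] rot [178.1   1.1 -71.3] gap 45.2 F [ 0.2  0.2 -1.6]
UNITS after turn: x -0.04 y -0.09 z 2.04 turn -0.03
```

```bash
python3 -m pendant '[[[-0.03,-0.08,0.3,0],[0,0,0.4,0],[0,0,0.4,0],[0,0,0.3,0],[0,0,0.2,0],[0,0,0.2,0],[0,0,0,0],[0,0,0,0],[0,0,0,0],[0,0,0,0]]]'
python3 -c "
from h import *
togo(557.5,391,16,-71.2)
crop('scene',(400,140,510,280),4,'pics/y5.png')"
```

```text
time: 25.8
tool_pos: [558.0, 391.4, 17.8]
tcp_rot: [178.1, 1.1, -71.3]
ft_force: [-0.2, -0.1, -1.4]
finger_gap: 45.2
t 25.80 pos [558.  391.4  17.8] rot [178.1   1.1 -71.3] gap 45.2 F [-0.2 -0.1 -1.4]
UNITS after turn: x 0.01 y 0.02 z 0.09 turn -0.03
```

View pics/y5.png

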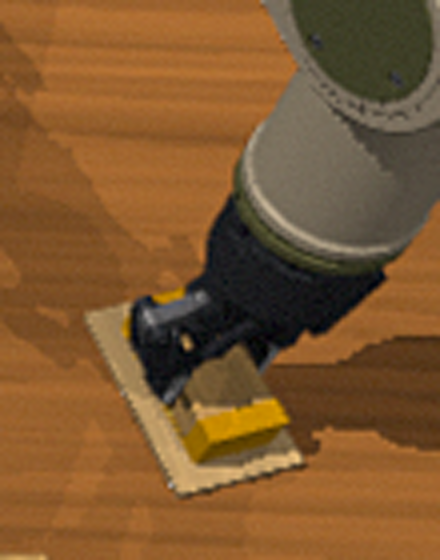

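```bash
python3 - <<'E'
from h import *
P=np.array([(46,23),(46,-23)])
for z,lbl in((0,"bottom"),(28,"top")):
    q=proj("scene",pose(np.c_[P,[z,z]],558,391.4,11,18.7)); print(lbl,((q-[400,140])*4).round(0).tolist())
q=proj("scene",pose(np.c_[P,[0,0]],556.3,390.7,8,18.8)); print("paint",((q-[400,140])*4).round(0).tolist())
E
```

```text
bottom [[271.0, 444.0], [197.0, 464.0]]
top [[290.0, 420.0], [213.0, 441.0]]
paint [[268.0, 444.0], [194.0, 464.0]]
```

```bash
python3 - <<'E'
import cv2
a=cv2.imread("pics/y5.png"); cv2.imwrite("pics/y5b.png",cv2.resize(a[320:520,80:320],None,fx=3,fy=3))
E
python3 -m pendant '[[[0,0,0.08,0],[0,0,0.02,0],[0,0,0,0],[0,0,0,0],[0,0,0,0],[0,0,0,0],[0,0,0,0],[0,0,0,0],[0,0,0,0],[0,0,0,0]]]'
```

```text
time: 26.68
tool_pos: [558.9, 391.9, 17.3]
tcp_rot: [178.3, 1.1, -71.3]
ft_force: [0.7, -0.2, -0.7]
finger_gap: 45.3
```

View pics/y5b.png

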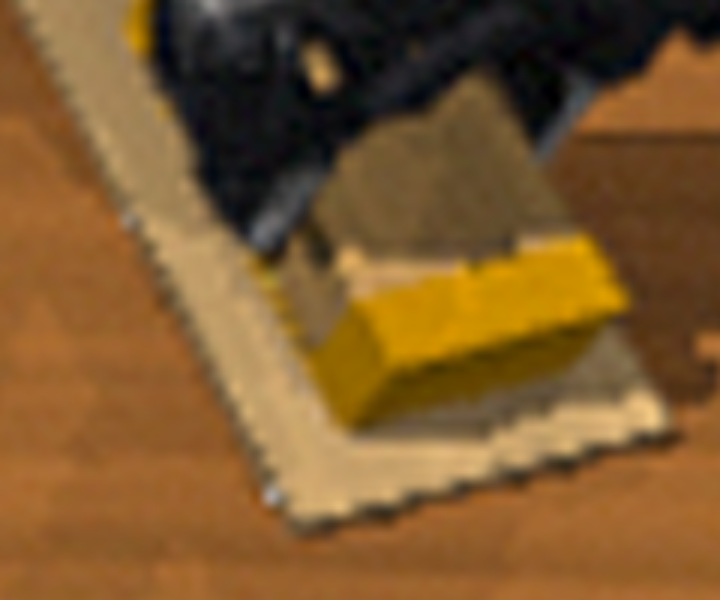

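```bash
python3 -m pendant '[[[0,0.06,0.05,0],[0,0,0,0],[0,0,0,0],[0,0,0,0],[0,0,0,0],[0,0,0,0],[0,0,0,0],[0,0,0,0],[0,0,0,0],[0,0,0,0]]]' 1
python3 -c "
from h import *
togo(557.5,391,16,-71.2)"
python3 -m pendant '[[[0,0,-0.2,0],[0,0,-0.5,0],[0,0,-0.8,0],[0,0,-0.9,0],[0,0,-0.9,0],[0,0,-0.9,0],[0,0,-0.9,0],[0,0,-0.9,0],[0,0,-0.9,0],[0.5,0.6,0,0]]]'
python3 -m pendant '[[[1,0.6,0,0],[1,0.6,0,0],[1,0.6,0,0],[1,0.6,0,0],[1,0.6,0,0],[1,0.6,0,0],[1,0.6,0,0],[1,0.6,0,0],[1,0.6,0,0],[1,0.6,0,0]]]'
python3 -c "
from h import *
togo(460,-165,120,0)
a=snapshot('scene');b=snapshot('top')
cv2.imwrite('pics/s2.png',a[:,:,::-1]);cv2.imwrite('pics/t2.png',b[:,:,::-1])
crop('scene',(415,200,485,280),7,'pics/y6.png',a)
crop('top',(70,160,150,240),7,'pics/y7.png',b)"
```

```text
time: 27.52
tool_pos: [558.2, 391.9, 17.1]
tcp_rot: [178.4, 1.1, -71.3]
ft_force: [0.3, 0.3, -0.4]
finger_gap: 85.4
t 27.52 pos [558.2 391.9  17.1] rot [178.4   1.1 -71.3] gap 85.4 F [ 0.3  0.3 -0.4]
UNITS after turn: x 0.03 y 0.04 z 0.06 turn -0.03
time: 28.35
tool_pos: [554.7, 378.0, 167.4]
tcp_rot: [178.4, 1.2, -71.3]
ft_force: [1.9, 0.8, 2.0]
finger_gap: 85.6
time: 29.18
tool_pos: [506.0, 144.9, 181.0]
tcp_rot: [179.5, 1.2, -70.9]
ft_force: [-0.7, -0.6, -0.2]
finger_gap: 85.3
t 29.18 pos [506.  144.9 181. ] rot [179.5   1.2 -70.9] gap 85.3 F [-0.7 -0.6 -0.2]
UNITS after turn: x -2.26 y 15.55 z 2.81 turn -15.47
```

View pics/y6.png

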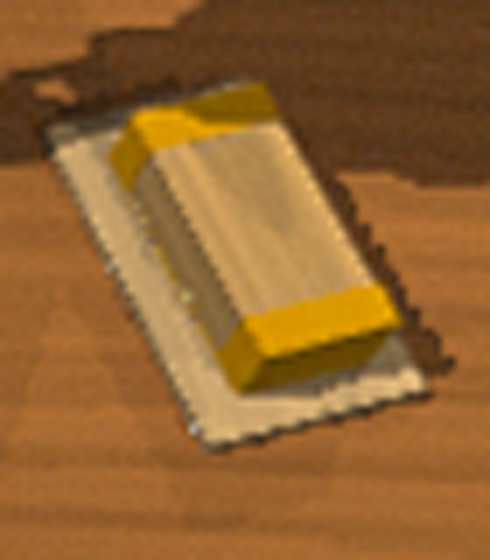

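View pics/y7.png

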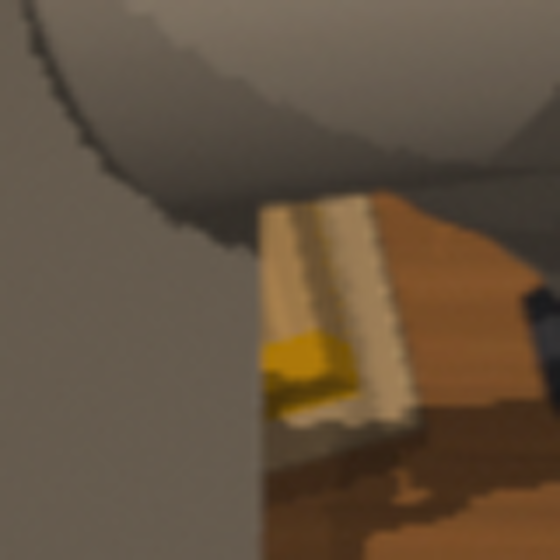

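View pics/s2.png

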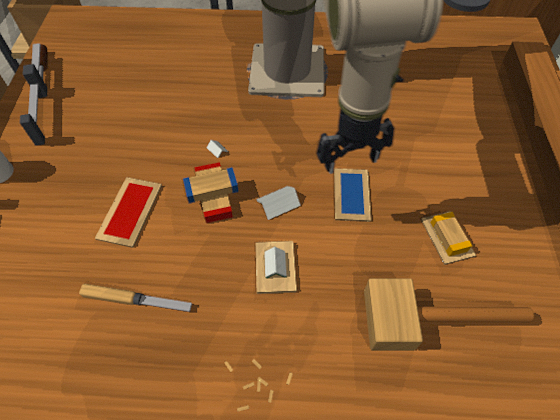

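The yellow caul lies on its board, with a sliver of paint showing along its left side at scene px (440,240). Now the blue one.

```bash
python3 - <<'E'
from h import *
crop("scene",(175,150,255,230),7,"pics/b1.png",cv2.imread("pics/s2.png")[:,:,::-1])
crop("top",(310,200,390,290),6.5,"pics/b2.png",cv2.imread("pics/t2.png")[:,:,::-1])
E
```

```text
(no output)
```

View pics/b1.png

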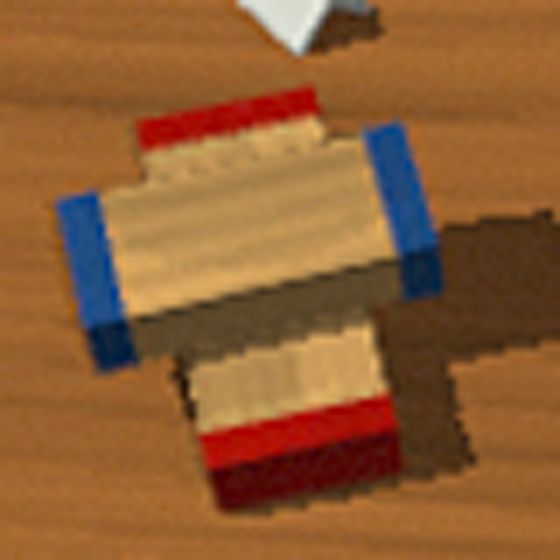

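View pics/b2.png

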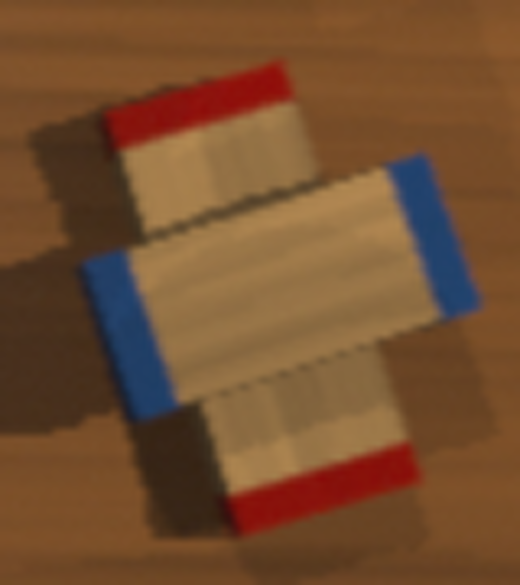

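```bash
python3 - <<'E'
from h import *
U=lambda p,k,o:(np.array(p,float)+.5)/k-.5+np.array(o)
P=np.array([(1,1),(1,-1),(-1,-1),(-1,1)])
def M(L,W): return np.c_[P*[L/2,W/2],[28]*4]
b=("top",M(120,54),U([(428,153),(482,305),(142,418),(88,263)],6.5,(310,200)))
bs=("scene",M(120,54),U([(92,330),(58,202),(402,123),(440,245)],7,(175,150)))
for o in([b],[bs],[b,bs]):
    v,r=fit(o,28,[450,-160,-75]); print("blue",v.round(1),r.round(1))
b=("top",M(150,64),U([(110,112),(283,62),(420,482),(240,535)],6.5,(310,200)))
bs=("scene",M(150,64),U([(397,432),(207,468),(138,122),(315,88)],7,(175,150)))
for o in([b],[bs],[b,bs]):
    v,r=fit(o,0,[450,-160,15]); print("red",v.round(1),r.round(1))
togo(461,-165,110,18)
E
```

```text
blue [ 463.2 -166.3  -71. ] [-0.1 -0.2  0.4  0.2 -0.1  0.2 -0.1 -0.1]
blue [ 462.9 -164.5  -70.3] [-0.6  0.   0.1  0.3  0.2 -0.2  0.3 -0.2]
blue [ 463.  -165.4  -70.7] [-0.6 -0.2  0.   0.1 -0.4  0.3 -0.5  0.1 -1.1 -0.  -0.3  0.1 -0.1 -0.
 -0.2  0. ]
red [ 462.4 -163.5   17.1] [-0.3 -0.2  0.2 -0.2  0.2  0.2 -0.   0.2]
red [ 462.5 -163.3   17.2] [-0.  -0.3 -0.1  0.4  0.   0.1  0.1 -0.1]
red [ 462.4 -163.4   17.1] [-0.4 -0.2  0.1 -0.2  0.2  0.1 -0.   0.2 -0.1 -0.3 -0.2  0.3  0.1 -0.
  0.1 -0.2]
t 29.28 pos [506.1 143.2 181.1] rot [179.5   1.2 -71.1] gap 85.4 F [-0.   0.7  0.1]
UNITS after turn: x -6.88 y 14.03 z 3.33 turn -19.43
```

```bash
python3 -m pendant '[[[0.69,0.35,0,-0.97],[0.66,0.4,0,-0.97],[0.62,0.46,0,-0.97],[0.57,0.52,0,-0.97],[0.52,0.57,0,-0.97],[0.47,0.61,0,-0.97],[0.41,0.65,0,-0.97],[0.35,0.69,0,-0.97],[0.29,0.72,0,-0.97],[0.23,0.74,0,-0.97]]]'
python3 -m pendant '[[[0.17,0.76,0,-0.97],[0.1,0.77,0,-0.97],[0.04,0.78,0,-0.97],[-0.02,0.78,0,-0.97],[-0.08,0.78,0,-0.97],[-0.14,0.76,0,-0.97],[-0.2,0.75,0,-0.97],[-0.26,0.74,0,-0.97],[-0.3,0.7,0,-0.97],[-0.35,0.69,0,-0.9]]]'
python3 -c "
from h import *
togo(463,-165.4,110,19.3)"
```

```text
time: 30.12
tool_pos: [481.6, -7.9, 188.2]
tcp_rot: [-178.9, 0.6, -24.5]
ft_force: [0.3, -0.4, -0.0]
finger_gap: 85.4
time: 30.95
tool_pos: [455.2, -162.6, 194.5]
tcp_rot: [-179.2, -1.0, 22.2]
ft_force: [-0.2, 0.4, 0.6]
finger_gap: 85.1
t 30.95 pos [ 455.2 -162.6  194.5] rot [-179.2   -1.    22.2] gap 85.1 F [-0.2  0.4  0.6]
UNITS after turn: x 0.25 y 0.33 z 4.23 turn 0.64
```

```bash
python3 -m pendant '[[[0.15,0.2,0.2,0.5],[0.1,0.13,0.5,0.14],[0,0,0.7,0],[0,0,0.7,0],[0,0,0.7,0],[0,0,0.5,0],[0,0,0.4,0],[0,0,0.3,0],[0,0,0,0],[0,0,0,0]]]'
python3 -c "
from h import *
togo(463,-165.4,35,19.3)
a=snapshot('scene')
crop('scene',(160,90,280,230),4.2,'pics/b3.png',a)"
```

```text
time: 31.78
tool_pos: [468.3, -165.2, 114.1]
tcp_rot: [-179.4, -1.3, 19.5]
ft_force: [-0.0, 0.1, -0.1]
finger_gap: 85.4
t 31.78 pos [ 468.3 -165.2  114.1] rot [-179.4   -1.3   19.5] gap 85.4 F [-0.   0.1 -0.1]
UNITS after turn: x -0.34 y -0.03 z 3.95 turn 0.05
```

View pics/b3.png

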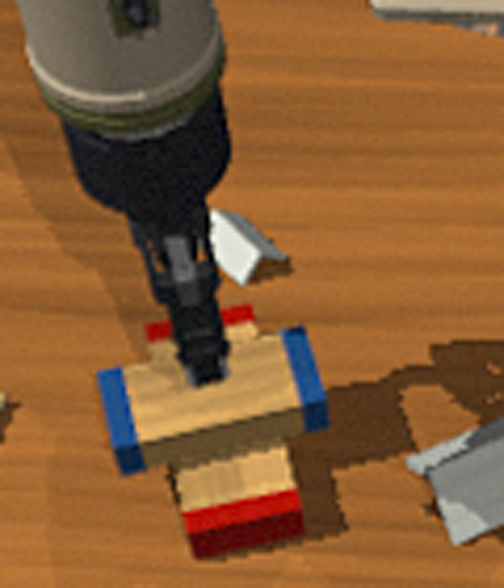

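```bash
python3 -m pendant '[[[-0.2,0,0.3,0],[-0.14,0,0.5,0],[0,0,0.6,0],[0,0,0.6,0],[0,0,0.6,0],[0,0,0.4,0],[0,0,0.3,0],[0,0,0.1,0],[0,0,0,0],[0,0,0,0]]]'
python3 -c "
from h import *
togo(463,-165.4,35,19.3)"
```

```text
time: 32.67
tool_pos: [463.6, -168.6, 43.5]
tcp_rot: [-179.7, -1.6, 19.5]
ft_force: [0.3, 0.2, 0.6]
finger_gap: 85.5
t 32.67 pos [ 463.6 -168.6   43.5] rot [-179.7   -1.6   19.5] gap 85.5 F [0.3 0.2 0.6]
UNITS after turn: x 0.01 y -0.16 z 0.43 turn 0.03
```

```bash
python3 -m pendant '[[[0,-0.1,0.2,0],[0,-0.04,0.15,0],[0,0,0.05,0],[0,0,0,0],[0,0,0,0],[0,0,0,0],[0,0,0,0],[0,0,0,0],[0,0,0,0],[0,0,0,0]]]'
python3 -c "
from h import *
togo(463,-165.4,35,19.3)"
```

```text
time: 33.5
tool_pos: [464.9, -166.5, 37.4]
tcp_rot: [-179.9, -1.8, 19.5]
ft_force: [0.2, 0.7, -0.3]
finger_gap: 85.4
t 33.50 pos [ 464.9 -166.5   37.4] rot [-179.9   -1.8   19.5] gap 85.4 F [ 0.2  0.7 -0.3]
UNITS after turn: x -0.07 y -0.08 z 0.12 turn 0.04
```

```bash
python3 -m pendant '[[[-0.05,-0.04,0.1,0],[0,0,0,0],[0,0,0,0],[0,0,0,0],[0,0,0,0],[0,0,0,0],[0,0,0,0],[0,0,0,0],[0,0,0,0],[0,0,0,0]]]' -1 40
python3 -c "
from h import *
togo(463,-165.4,35,19.3)"
python3 -m pendant '[[[0,0,0,0],[0,0,-0.1,0],[0,0,-0.3,0],[0,0,-0.5,0],[0,0,-0.8,0],[0,0,-0.8,0],[0,0,-0.8,0],[0,0,-0.8,0],[0,0,-0.6,0],[0,0,-0.3,0]]]'
python3 -c "
from h import *
togo(446,175.5,110,89)
a=snapshot('scene')
crop('scene',(150,90,280,230),4.2,'pics/b4.png',a)"
```

```text
time: 34.33
tool_pos: [463.8, -166.2, 35.7]
tcp_rot: [-179.9, -1.8, 19.5]
ft_force: [0.4, 0.7, 0.7]
finger_gap: 53.0
t 34.33 pos [ 463.8 -166.2   35.7] rot [-179.9   -1.8   19.5] gap 53.0 F [0.4 0.7 0.7]
UNITS after turn: x -0.03 y -0.05 z 0.04 turn 0.04
time: 35.17
tool_pos: [458.1, -166.2, 141.8]
tcp_rot: [-179.6, -1.6, 19.5]
ft_force: [1.4, 0.2, -0.6]
finger_gap: 53.2
t 35.17 pos [ 458.1 -166.2  141.8] rot [-179.6   -1.6   19.5] gap 53.2 F [ 1.4  0.2 -0.6]
UNITS after turn: x 17.04 y -0.94 z 1.83 turn -15.17
```

View pics/b4.png

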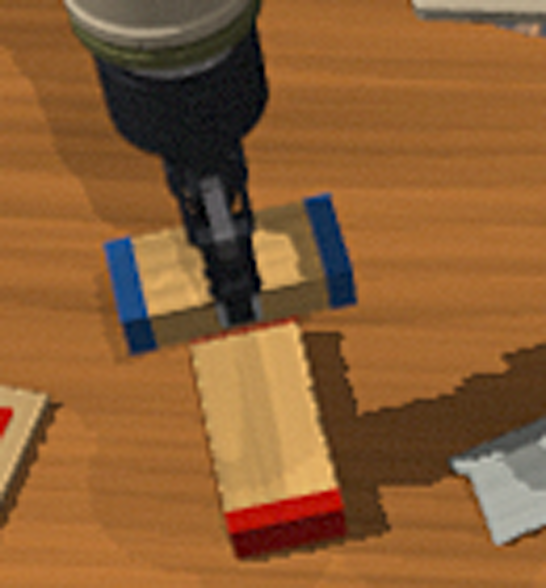

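```bash
python3 -m pendant '[[[0.32,-0.85,-0.2,-0.9],[0.38,-0.85,0,-0.9],[0.45,-0.85,0,-0.9],[0.52,-0.82,0,-0.9],[0.58,-0.78,0,-0.9],[0.63,-0.74,0,-0.9],[0.69,-0.69,0,-0.9],[0.74,-0.65,0,-0.9],[0.78,-0.6,0,-0.9],[0.82,-0.55,0,-0.9]]]'
python3 -c "
from h import *
togo(446,175.5,110,89)"
```

```text
time: 36.05
tool_pos: [455.8, 30.7, 148.2]
tcp_rot: [179.1, -1.3, 62.1]
ft_force: [-0.1, -0.8, -1.8]
finger_gap: 53.0
t 36.05 pos [455.8  30.7 148.2] rot [179.1  -1.3  62.1] gap 53.0 F [-0.1 -0.8 -1.8]
UNITS after turn: x 7.21 y -0.67 z 1.99 turn -5.86
```

```bash
python3 -m pendant '[[[0.78,-0.4,0,-0.9],[0.82,-0.35,0,-0.9],[0.88,-0.3,0,-0.9],[0.9,-0.22,0,-0.9],[0.92,-0.16,0,-0.9],[0.9,-0.1,0,-0.9],[0.8,-0.05,0,-0.46],[0.6,0,0,0],[0.3,0,0.2,0],[0,0,0.3,0]]]'
python3 -c "
from h import *
togo(447.3,175.5,80,89)"
```

```text
time: 36.88
tool_pos: [451.8, 184.8, 136.1]
tcp_rot: [178.9, -0.7, 90.9]
ft_force: [0.2, 0.5, -1.3]
finger_gap: 53.0
t 36.88 pos [451.8 184.8 136.1] rot [178.9  -0.7  90.9] gap 53.0 F [ 0.2  0.5 -1.3]
UNITS after turn: x -0.51 y -0.27 z 2.79 turn 0.42
```

```bash
python3 -m pendant '[[[-0.3,-0.15,0.2,0.42],[-0.2,-0.1,0.4,0],[0,0,0.5,0],[0,0,0.5,0],[0,0,0.5,0],[0,0,0.4,0],[0,0,0.2,0],[0,0,0,0],[0,0,0,0],[0,0,0,0]]]'
python3 -c "
from h import *
togo(447.3,175.5,40,89)"
```

```text
time: 37.72
tool_pos: [444.0, 169.7, 70.7]
tcp_rot: [179.4, -0.6, 88.5]
ft_force: [0.7, -0.8, -2.1]
finger_gap: 53.4
t 37.72 pos [444.  169.7  70.7] rot [179.4  -0.6  88.5] gap 53.4 F [ 0.7 -0.8 -2.1]
UNITS after turn: x 0.28 y 0.14 z 1.54 turn -0.11
```

```bash
python3 -m pendant '[[[0.2,0.1,0,-0.1],[0.08,0.04,0.2,0],[0,0,0.4,0],[0,0,0.4,0],[0,0,0.3,0],[0,0,0.15,0],[0,0,0,0],[0,0,0,0],[0,0,0,0],[0,0,0,0]]]'
python3 -c "
from h import *
togo(447.3,175.5,16,89)
crop('scene',(300,130,410,260),4.5,'pics/b5.png')"
```

```text
time: 38.55
tool_pos: [448.9, 177.0, 40.0]
tcp_rot: [179.3, -0.6, 89.1]
ft_force: [0.6, -0.1, -1.4]
finger_gap: 52.7
t 38.55 pos [448.9 177.   40. ] rot [179.3  -0.6  89.1] gap 52.7 F [ 0.6 -0.1 -1.4]
UNITS after turn: x -0.09 y -0.09 z 1.20 turn 0.01
```

View pics/b5.png

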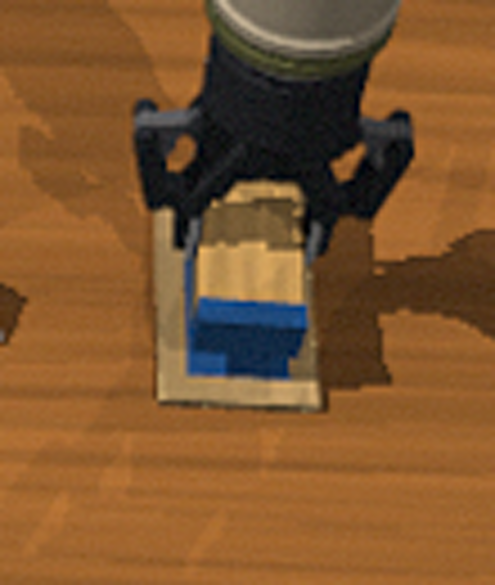

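```bash
python3 -m pendant '[[[-0.06,-0.06,0.15,0],[0,0,0.25,0],[0,0,0.3,0],[0,0,0.25,0],[0,0,0.15,0],[0,0,0.05,0],[0,0,0,0],[0,0,0,0],[0,0,0,0],[0,0,0,0]]]'
python3 -c "
from h import *
togo(447.3,175.5,16,89)"
```

```text
time: 39.43
tool_pos: [449.2, 176.2, 16.4]
tcp_rot: [179.1, -0.6, 89.1]
ft_force: [-0.9, 0.0, 1.2]
finger_gap: 53.2
t 39.43 pos [449.2 176.2  16.4] rot [179.1  -0.6  89.1] gap 53.2 F [-0.9  0.   1.2]
UNITS after turn: x -0.04 y -0.10 z 0.02 turn 0.01
```

```bash
python3 -m pendant '[[[-0.03,-0.09,-0.02,0],[0,0,0,0],[0,0,0.02,0],[0,0,0,0],[0,0,0,0],[0,0,0,0],[0,0,0,0],[0,0,0,0],[0,0,0,0],[0,0,0,0]]]'
python3 -c "
from h import *
togo(447.3,175.5,16,89)"
python3 -m pendant '[[[0,0,0,0],[0,0,0,0],[0,0,0,0],[0,0,0,0],[0,0,0,0],[0,0,-0.2,0],[0,0,-0.5,0],[0,0,-0.8,0],[0,0,-0.9,0],[0,0,-0.9,0]]]' 1
python3 -m pendant '[[[0,0,-0.9,0],[0,0,-0.9,0],[-0.9,0,-0.6,0.5],[-0.9,0,0,0.5],[-0.9,0,0,0.5],[-0.9,0,0,0.5],[-0.9,0,0,0.5],[-0.9,0,0,0.5],[-0.9,0,0,0.5],[-0.9,0,0,0.5]]]'
python3 -c "
from h import *
togo(462.5,-163.4,100,0)
a=snapshot('scene');b=snapshot('top')
cv2.imwrite('pics/s3.png',a[:,:,::-1]);cv2.imwrite('pics/t3.png',b[:,:,::-1])
crop('scene',(315,140,385,230),6.5,'pics/b6.png',a)
crop('top',(160,200,240,300),6,'pics/b7.png',b)"
```

```text
time: 40.27
tool_pos: [447.8, 175.7, 16.7]
tcp_rot: [179.0, -0.7, 89.1]
ft_force: [0.1, 0.3, 0.5]
finger_gap: 53.0
t 40.27 pos [447.8 175.7  16.7] rot [179.   -0.7  89.1] gap 53.0 F [0.1 0.3 0.5]
UNITS after turn: x -0.01 y -0.02 z 0.03 turn 0.01
time: 41.1
tool_pos: [442.9, 174.0, 82.5]
tcp_rot: [179.5, -0.5, 89.0]
ft_force: [-0.8, -0.0, -1.5]
finger_gap: 85.0
time: 41.93
tool_pos: [424.4, 30.3, 148.4]
tcp_rot: [178.7, -1.3, 70.3]
ft_force: [0.6, -0.5, -0.7]
finger_gap: 85.2
t 41.93 pos [424.4  30.3 148.4] rot [178.7  -1.3  70.3] gap 85.2 F [ 0.6 -0.5 -0.7]
UNITS after turn: x 1.84 y 9.71 z 2.35 turn 15.34
```

View pics/b6.png

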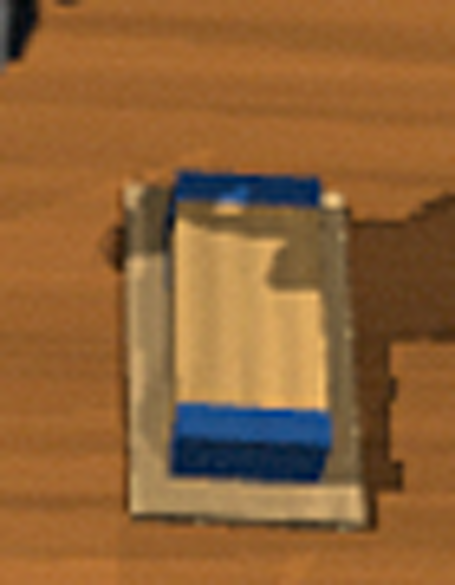

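View pics/b7.png

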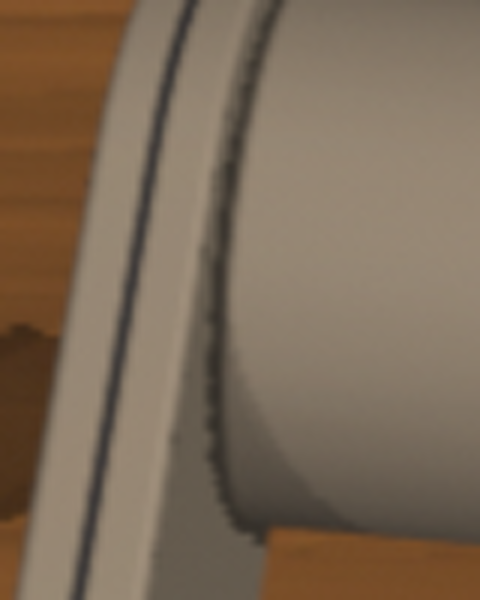

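View pics/s3.png

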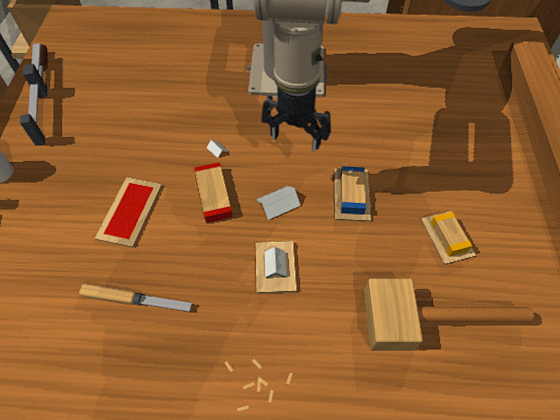

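The blue caul sits squarely on its board and the red one is alone at scene (213,192). I'll refit the red one.

```bash
python3 - <<'E'
from h import *
crop("scene",(180,150,250,230),7,"pics/e1.png",cv2.imread("pics/s3.png")[:,:,::-1])
crop("top",(310,200,390,290),6.5,"pics/e2.png",cv2.imread("pics/t3.png")[:,:,::-1])
E
```

```text
(no output)
```

View pics/e1.png

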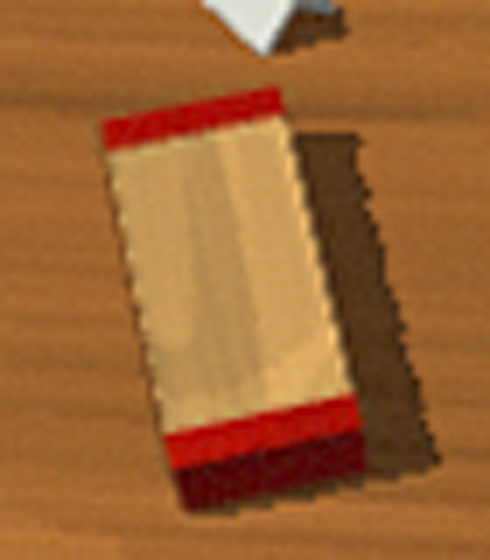

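View pics/e2.png

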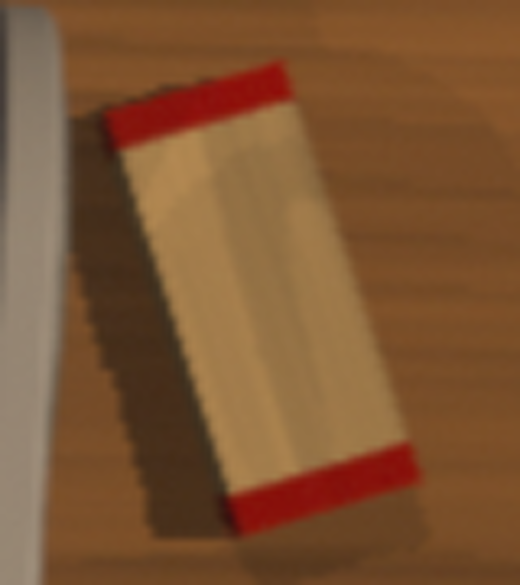

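```bash
python3 -m pendant '[[[-0.86,0.45,0,-0.82],[-0.88,0.38,0,-0.82],[-0.9,0.32,0,-0.82],[-0.92,0.25,0,-0.82],[-0.93,0.2,0,-0.82],[-0.93,0.14,0,-0.82],[-0.93,0.07,0,-0.82],[-0.93,0,0,-0.82],[-0.92,-0.05,0,-0.82],[-0.85,-0.08,0,-0.6]]]'
python3 -c "
from h import *
togo(462.4,-163.4,100,107.1)
U=lambda p,k,o:(np.array(p,float)+.5)/k-.5+np.array(o)
crop('top',(395,170,475,275),5.5,'pics/rb.png',cv2.imread('pics/t0.png')[:,:,::-1] if 0 else cv2.imread('pics/top0.png')[:,:,::-1])
crop('scene',(85,165,175,255),6.5,'pics/rb2.png',cv2.imread('pics/scene0.png')[:,:,::-1])"
```

```text
time: 42.87
tool_pos: [455.0, -157.6, 154.7]
tcp_rot: [177.6, -0.0, 109.2]
ft_force: [0.1, 1.0, 0.1]
finger_gap: 85.7
t 42.87 pos [ 455.  -157.6  154.7] rot [177.6  -0.  109.2] gap 85.7 F [0.1 1.  0.1]
UNITS after turn: x -0.39 y 0.16 z 2.74 turn 0.46
```

View pics/rb.png

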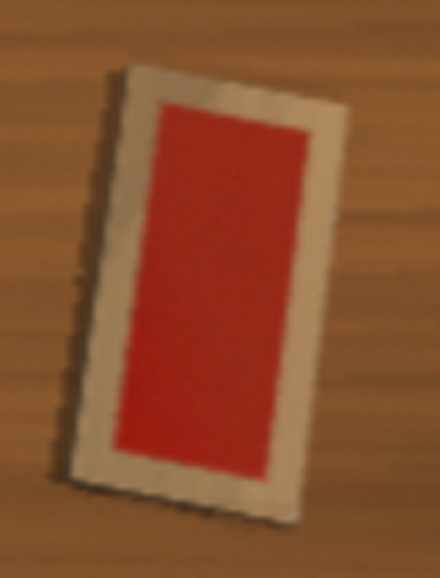

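View pics/rb2.png

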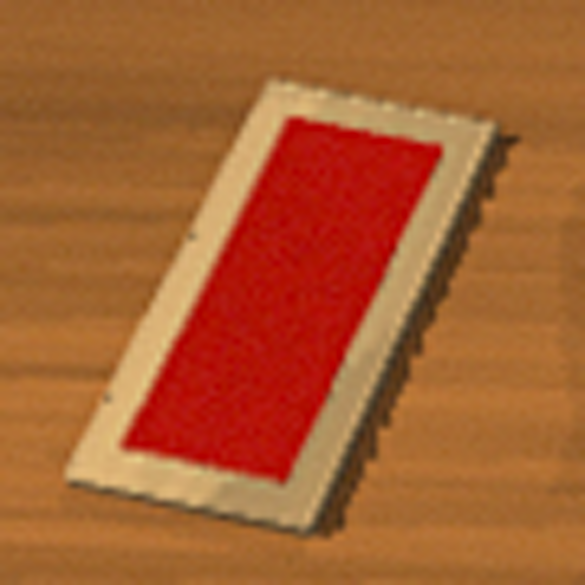

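```bash
python3 - <<'E'
from h import *
U=lambda p,k,o:(np.array(p,float)+.5)/k-.5+np.array(o)
P=np.array([(1,1),(1,-1),(-1,-1),(-1,1)])
M=lambda L,W:np.c_[P*[L/2,W/2],[8]*4]
# top img: up=+x, left=+y
t=("top",np.r_[M(150,64),M(180,94)],U([(160,103),(312,131),(267,480),(113,450),(127,66),(350,105),(300,522),(72,482)],5.5,(395,170)))
# scene: down=+x, right=+y
s=("scene",np.r_[M(150,64),M(180,94)],U([(287,483),(120,447),(287,118),(443,148),(310,530),(68,482),(270,82),(498,125)],6.5,(85,165)))
for o in([t],[s],[t,s]):
    v,r=fit(o,0,[520,-358,-10]); print(v.round(1),np.abs(r).max().round(1))
E
python3 -m pendant '[[[-0.2,0.08,0.2,0.4],[-0.15,0.08,0.4,0.05],[0,0,0.5,0],[0,0,0.5,0],[0,0,0.5,0],[0,0,0.4,0],[0,0,0.2,0],[0,0,0,0],[0,0,0,0],[0,0,0,0]]]'
python3 -c "
from h import *
togo(462.4,-163.4,50,107.1)
crop('scene',(160,90,280,230),4.2,'pics/e3.png')"
```

```text
[ 520.2 -358.8  -10. ] 0.7
[ 520.7 -358.3  -10. ] 0.8
[ 520.4 -358.6  -10. ] 0.9
time: 43.7
tool_pos: [462.8, -159.0, 94.6]
tcp_rot: [177.7, -0.3, 107.0]
ft_force: [-0.6, -0.2, -0.4]
finger_gap: 85.5
t 43.70 pos [ 462.8 -159.    94.6] rot [177.7  -0.3 107. ] gap 85.5 F [-0.6 -0.2 -0.4]
UNITS after turn: x -0.22 y -0.17 z 2.23 turn -0.01
```

View pics/e3.png

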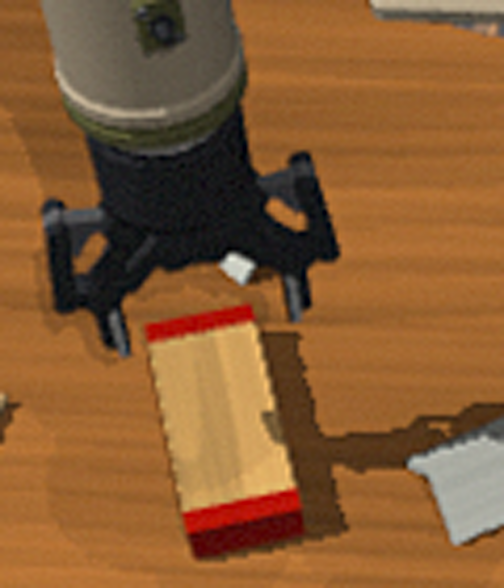

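```bash
python3 -m pendant '[[[-0.12,-0.1,0.2,0],[-0.1,-0.07,0.4,0],[0,0,0.5,0],[0,0,0.5,0],[0,0,0.3,0],[0,0,0.15,0],[0,0,0,0],[0,0,0,0],[0,0,0,0],[0,0,0,0]]]'
python3 -c "
from h import *
togo(462.4,-163.4,8,107.1)"
```

```text
time: 44.58
tool_pos: [462.8, -164.8, 50.0]
tcp_rot: [177.7, -0.2, 107.0]
ft_force: [1.5, -0.5, 0.4]
finger_gap: 85.5
t 44.58 pos [ 462.8 -164.8   50. ] rot [177.7  -0.2 107. ] gap 85.5 F [ 1.5 -0.5  0.4]
UNITS after turn: x 0.06 y -0.09 z 2.10 turn -0.02
```

```bash
python3 -m pendant '[[[0.04,-0.06,0.2,0],[0.02,-0.03,0.4,0],[0,0,0.4,0],[0,0,0.4,0],[0,0,0.3,0],[0,0,0.2,0],[0,0,0,0],[0,0,0,0],[0,0,0,0],[0,0,0,0]]]'
python3 -c "
from h import *
togo(462.4,-163.4,8,107.1)"
```

```text
time: 45.42
tool_pos: [462.3, -163.4, 7.9]
tcp_rot: [177.6, -0.2, 107.0]
ft_force: [0.3, -0.3, -0.5]
finger_gap: 85.4
t 45.42 pos [ 462.3 -163.4    7.9] rot [177.6  -0.2 107. ] gap 85.4 F [ 0.3 -0.3 -0.5]
UNITS after turn: x -0.00 y 0.01 z -0.00 turn -0.02
```

```bash
python3 -m pendant '[[[0,0,0,0],[0,0,0,0],[0,0,0,0],[0,0,0,0],[0,0,0,0],[0,0,0,0],[0,0,0,0],[0,0,0,0],[0,0,0,0],[0,0,0,0]]]' -1 60
python3 -c "
from h import *
togo(462.4,-163.4,8,107.1)"
python3 -m pendant '[[[0,0,-0.1,0],[0,0,-0.2,0],[0,0,-0.4,0],[0,0,-0.6,0],[0,0,-0.7,0],[0,0,-0.7,0],[0,0,-0.6,0],[0,0,-0.4,0],[0,0,-0.2,0],[0,0,0,0]]]'
python3 -c "
from h import *
togo(520.4,-358.6,80,80)
crop('scene',(130,90,280,230),4,'pics/e4.png')"
```

```text
time: 46.25
tool_pos: [462.9, -163.6, 9.0]
tcp_rot: [177.6, -0.2, 107.0]
ft_force: [-0.5, -1.3, -0.8]
finger_gap: 62.2
t 46.25 pos [ 462.9 -163.6    9. ] rot [177.6  -0.2 107. ] gap 62.2 F [-0.5 -1.3 -0.8]
UNITS after turn: x 0.02 y -0.02 z 0.05 turn -0.02
time: 47.08
tool_pos: [459.1, -164.8, 94.2]
tcp_rot: [177.6, -0.2, 107.0]
ft_force: [-0.7, 0.1, -0.9]
finger_gap: 62.8
t 47.08 pos [ 459.1 -164.8   94.2] rot [177.6  -0.2 107. ] gap 62.8 F [-0.7  0.1 -0.9]
UNITS after turn: x -9.03 y 4.68 z 0.69 turn 5.89
```

View pics/e4.png

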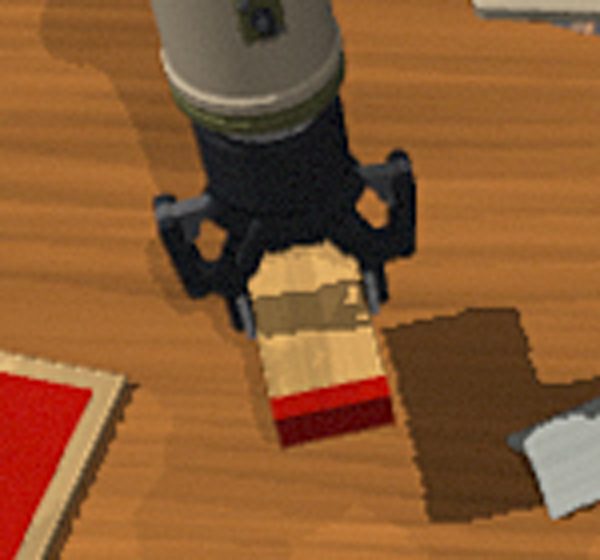

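```bash
python3 -m pendant '[[[-0.9,0.05,-0.05,0.6],[-0.9,0.08,0,0.6],[-0.9,0.14,0,0.6],[-0.9,0.18,0,0.6],[-0.9,0.24,0,0.6],[-0.88,0.28,0,0.6],[-0.87,0.34,0,0.6],[-0.85,0.38,0,0.6],[-0.83,0.42,0,0.6],[-0.6,0.3,0,0.4]]]'
python3 -c "
from h import *
togo(520.9,-358.7,60,80)"
```

```text
time: 47.97
tool_pos: [518.1, -333.6, 82.4]
tcp_rot: [178.8, -1.7, 79.4]
ft_force: [0.4, -0.2, -1.7]
finger_gap: 62.4
t 47.97 pos [ 518.1 -333.6   82.4] rot [178.8  -1.7  79.4] gap 62.4 F [ 0.4 -0.2 -1.7]
UNITS after turn: x -1.24 y 0.33 z 1.09 turn -0.12
```

```bash
python3 -m pendant '[[[-0.6,0.15,0,-0.12],[-0.5,0.1,0,0],[-0.1,0.08,0.2,0],[0,0,0.3,0],[0,0,0.3,0],[0,0,0.2,0],[0,0,0.1,0],[0,0,0,0],[0,0,0,0],[0,0,0,0]]]'
python3 -c "
from h import *
togo(520.9,-358.7,40,80)"
```

```text
time: 48.8
tool_pos: [517.9, -356.8, 51.4]
tcp_rot: [179.2, -2.0, 80.2]
ft_force: [-0.5, -0.9, -2.9]
finger_gap: 62.5
t 48.80 pos [ 517.9 -356.8   51.4] rot [179.2  -2.   80.2] gap 62.5 F [-0.5 -0.9 -2.9]
UNITS after turn: x -0.09 y 0.16 z 0.57 turn 0.04
```

```bash
python3 -m pendant '[[[-0.06,0.1,0.1,0.04],[-0.03,0.06,0.2,0],[0,0,0.3,0],[0,0,0.3,0],[0,0,0.2,0],[0,0,0.1,0],[0,0,0,0],[0,0,0,0],[0,0,0,0],[0,0,0,0]]]'
python3 -c "
from h import *
togo(520.9,-358.7,17,80)
crop('scene',(70,120,190,260),4.2,'pics/e5.png')"
```

```text
time: 49.63
tool_pos: [522.1, -358.4, 25.4]
tcp_rot: [179.2, -1.9, 80.0]
ft_force: [0.8, 0.3, -1.4]
finger_gap: 62.1
t 49.63 pos [ 522.1 -358.4   25.4] rot [179.2  -1.9  80. ] gap 62.1 F [ 0.8  0.3 -1.4]
UNITS after turn: x -0.04 y -0.06 z 0.42 turn 0.01
```

View pics/e5.png

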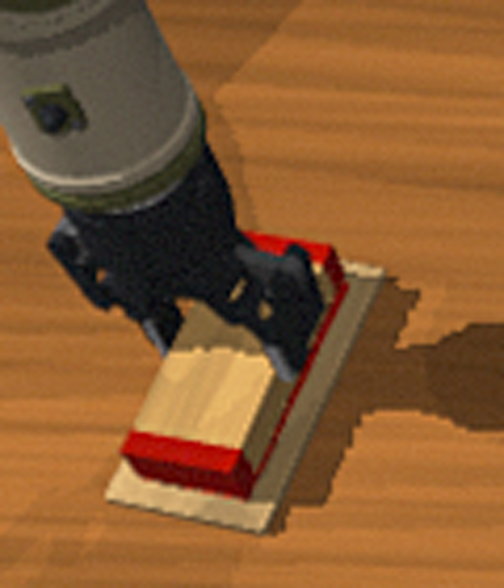

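Well lined up. I'll finish the descent and release.

```bash
python3 -m pendant '[[[-0.03,-0.05,0.15,0],[0,0,0.15,0],[0,0,0.12,0],[0,0,0,0],[0,0,0,0],[0,0,0,0],[0,0,0,0],[0,0,0,0],[0,0,0,0],[0,0,0,0]]]'
python3 -c "
from h import *
togo(520.9,-358.7,17,80)"
```

```text
time: 50.52
tool_pos: [522.2, -359.5, 19.0]
tcp_rot: [179.0, -1.9, 80.0]
ft_force: [-1.8, 0.7, 2.0]
finger_gap: 62.2
t 50.52 pos [ 522.2 -359.5   19. ] rot [179.   -1.9  80. ] gap 62.2 F [-1.8  0.7  2. ]
UNITS after turn: x 0.02 y -0.07 z 0.10 turn 0.01
```

```bash
python3 -m pendant '[[[0.02,-0.06,0,0],[0,0,0.05,0],[0,0,0,0],[0,0,0,0],[0,0,0,0],[0,0,0,0],[0,0,0,0],[0,0,0,0],[0,0,0,0],[0,0,0,0]]]'
python3 -m pendant '[[[0,0,0,0],[0,0,0,0],[0,0,0,0],[0,0,0,0],[0,0,0,0],[0,0,-0.2,0],[0,0,-0.5,0],[0,0,-0.8,0],[0,0,-0.9,0],[0,0,-0.9,0]]]' 1
python3 -m pendant '[[[0,0,-0.9,0],[0,0,-0.9,0],[0.6,-0.6,-0.9,0],[0.6,-0.9,-0.5,0],[0.6,-0.9,0,0],[0.6,-0.9,0,0],[0.6,-0.9,0,0],[0.6,-0.6,0,0],[0.6,0,0,0],[0.6,0,0,0]]]'
python3 -c "
from h import *
togo(400,-200,200,80)
a=snapshot('scene');b=snapshot('top')
cv2.imwrite('pics/s4.png',a[:,:,::-1]);cv2.imwrite('pics/t4.png',b[:,:,::-1])
crop('scene',(85,165,175,255),6.5,'pics/e6.png',a)"
```

```text
time: 51.35
tool_pos: [521.6, -359.3, 18.7]
tcp_rot: [178.9, -1.8, 80.0]
ft_force: [-1.9, 1.4, 3.1]
finger_gap: 62.5
time: 52.18
tool_pos: [516.7, -358.5, 82.2]
tcp_rot: [179.4, -2.1, 80.0]
ft_force: [-0.4, -0.1, 0.1]
finger_gap: 85.5
time: 53.02
tool_pos: [438.6, -251.4, 168.5]
tcp_rot: [178.3, -1.4, 79.9]
ft_force: [0.5, -0.1, 0.4]
finger_gap: 85.2
t 53.02 pos [ 438.6 -251.4  168.5] rot [178.3  -1.4  79.9] gap 85.2 F [ 0.5 -0.1  0.4]
UNITS after turn: x 2.24 y -2.30 z -1.59 turn -0.03
```

View pics/s4.png

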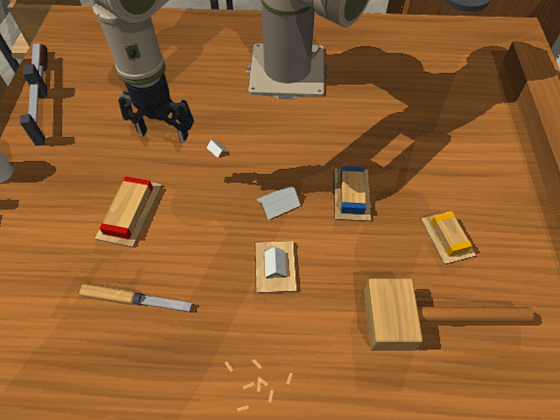

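View pics/t4.png

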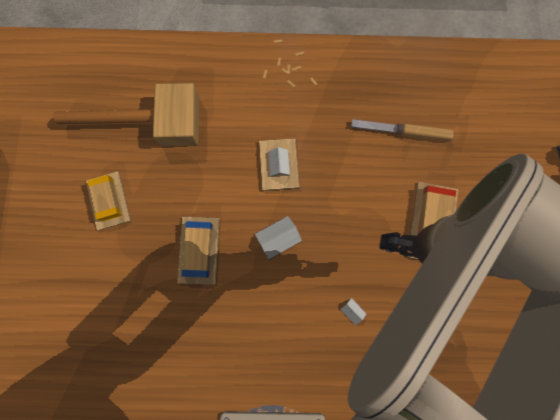

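View pics/e6.png

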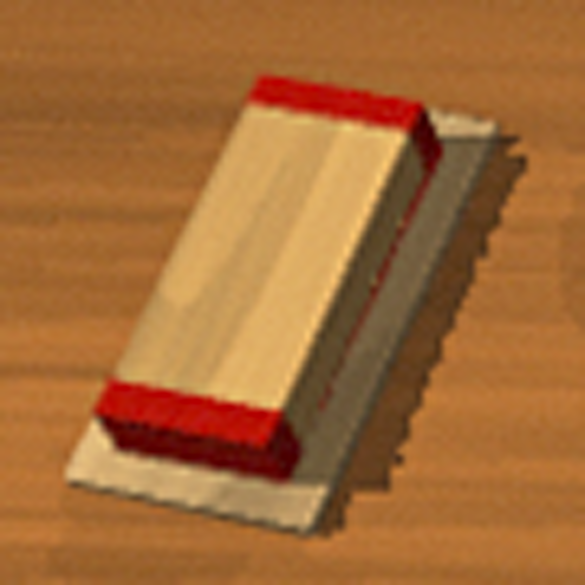

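All pieces are in place. As a last numeric check, I'll project each caul at its ideal pose and compare it with the pictures.

```bash
python3 - <<'E'
from h import *
b=cv2.imread("pics/t4.png");a=cv2.imread("pics/s4.png")
def draw(im,n,box,k,x,y,yaw,L,W):
    x0,y0,x1,y1=box; o=cv2.resize(im[y0:y1,x0:x1],None,fx=k,fy=k,interpolation=cv2.INTER_CUBIC)
    P=np.array([(1,1),(1,-1),(-1,-1),(-1,1)])*[L/2,W/2]
    q=(proj(n,pose(np.c_[P,[36]*4],x,y,0,yaw))+.5-[x0,y0])*k
    cv2.polylines(o,[q.round().astype(int)],True,(255,0,255),1); return o
A=[draw(a,"scene",(85,165,175,255),4,520.4,-358.6,-10,150,64),draw(a,"scene",(315,145,405,235),4,446.2,175.5,-1,120,54),draw(a,"scene",(405,190,495,280),4,556.4,390.7,18.8,92,46)]
B=[draw(b,"top",(390,165,480,255),4,520.4,-358.6,-10,150,64),draw(b,"top",(155,205,245,295),4,446.2,175.5,-1,120,54),draw(b,"top",(65,155,155,245),4,556.4,390.7,18.8,92,46)]
cv2.imwrite("pics/fin.png",cv2.resize(np.vstack([np.hstack(A),np.hstack(B)]),(795,530)))
E
```

```text
(no output)
```

View pics/fin.png

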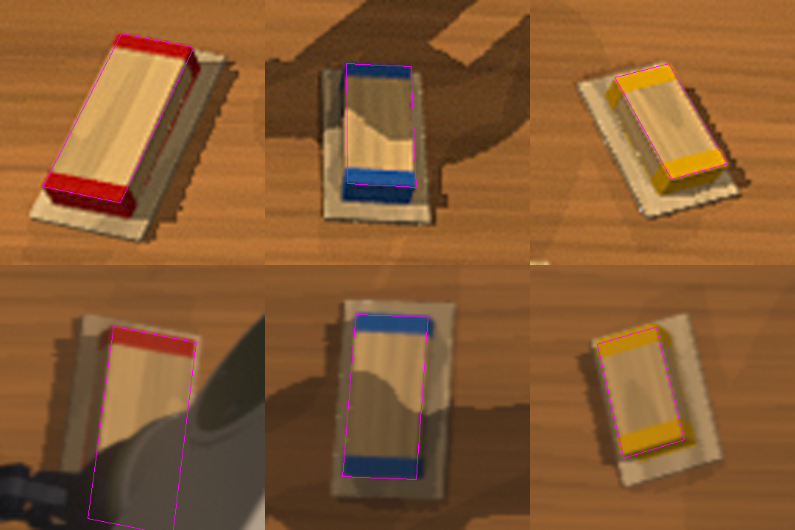

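```bash
python3 -c "
from bench import *
print(hand_in()); print(sense()['time'])"
```

```text
the job is handed in; nothing more can be done
None
the job is handed in; nothing more can be done
```

The job is done and handed in at about 53 s. The mid-sized guard is nested on the green angle. The yellow-, blue- and red-ended cauls were then laid, in that order, on their own boards. Everything is released and the gripper is clear; the mallet and chisel were not touched.

- **Guard:** a two-camera fit put it at z ≈ 17.7 mm, within about 1 mm of the rest in position and 0.2° in angle, so it is fully nested with the ends flush. On the first lowering a fingertip touched the end of the green ridge with about 3 N. I backed off, corrected x by 2 mm, lowered again, and let the guard drop the last few millimetres.
- **Cauls:** overlays of the ideal outlines matched within about 2 mm. The blue caul is turned about 1–2°. The yellow caul leaves a thin line of its outline visible. In the last top view the arm hid part of the red caul, so that one was checked mainly in the scene camera.

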